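Feel for the loose stone in a sealed gem case and load that case in the opening jig

TASK

Each of the three sealed cases on the sorting sheet holds one rough stone packed in foam, but in one of them the stone has come loose: lift them one at a time and rock them gently end to end to feel which stone runs, never knocking it about hard. Lay the case with the loose stone flat in the channel of the opening jig and slide it fully home against the end stop with light pressure, then let go. Leave the other two lying flat where they were and the tools and the rough rock in their places.

Things in the scene. Friction and masses are not known exactly. Their poses are not given: they have to be found in the camera images.
- case_1_mid (a point): sealed aluminium case, one of three alike, 150 x 46 x 40 mm high, about 0.23 kg, lying flat; point at its centre, x along its length, z up. Its 69 g stone sits fast in foam at the middle up to 40 degrees of lean; in just one case (any) it is loose and round: it runs 50 mm off the middle to the low end at 10 to 20 degrees, stays there when level, and from end to end shifts the balance by 0.05 to 0.07 N m.
- case_2_mid (a point): sealed aluminium case, one of three alike, 150 x 46 x 40 mm high, about 0.23 kg, lying flat; point at its centre, x along its length, z up. Its 69 g stone sits fast in foam at the middle up to 40 degrees of lean; in just one case (any) it is loose and round: it runs 50 mm off the middle to the low end at 10 to 20 degrees, stays there when level, and from end to end shifts the balance by 0.05 to 0.07 N m.
- case_3_mid (a point): sealed aluminium case, one of three alike, 150 x 46 x 40 mm high, about 0.23 kg, lying flat; point at its centre, x along its length, z up. Its 69 g stone sits fast in foam at the middle up to 40 degrees of lean; in just one case (any) it is loose and round: it runs 50 mm off the middle to the low end at 10 to 20 degrees, stays there when level, and from end to end shifts the balance by 0.05 to 0.07 N m.
- jig_channel (a point): point in the middle of the jig's channel floor, 12 mm above the table; x runs along the channel to the end stop. The stop's face is locked somewhere 70 to 94 mm ahead of this point, not measured: find it by sliding the case up to it. A case lowered in with its centre 25 mm behind this point clears the stop; lying in the channel its centre is 20 mm above this point.
- jig: opening jig, fixed: wooden base 225 x 90 x 12 mm with two steel rails forming a channel 50 mm wide, flared to 68 mm at the top; rails 215 mm long stand 12 mm above the channel floor; a steel stop block with a brass thumb-screw, 26 mm high, blocks the channel near its +x end, the other end is open. Origin under its middle, x along the channel to the stop. Rigid: touch it slowly, 25 N is too much.
- torch: black pocket torch lying on the sheet, 113 mm long, 33 mm thick; origin under its middle, x along it; leave alone
- loupe: small folding steel loupe, 55 mm long, 13 mm high; origin under its middle; leave alone
- tweezers: steel tweezers lying flat, 150 mm long, 12 mm high; origin under the middle, x along them; leave alone
- boulder: brown rough rock, 62 mm wide, 46 mm high; origin under its middle; leave alone
Mind the look-alikes: they are no part of the job. Leave any blue look-alike of the part that bears case_3_mid alone.

How it is judged:
By the outcome, as a careful person would: the job done as asked, in the order asked, and still so for the second after the job is handed in, with the robot touching nothing.
It also fails if it takes over 72 s, if anything falls off the work surface, if the arm or the gripper's body presses on something with over 40 N, if the wrist force passes 120 N, or if a joint passes its speed limit or range.

ROBOT

A 6-joint arm with a two-finger parallel gripper is mounted at the origin on the work surface. World frame = base frame: x ahead of the robot, y to its left, z up, the work surface at z = 0. Lengths are in mm, angles in rad, forces in N, time in s.
With the tool pointing down it reaches from about 275 to 750 mm from the base axis. Payload 10.2 kg.
Tool frame: the origin (TCP) lies midway between the tips of the shut fingers; the grasp point (between the pads) lies 19 mm behind it; z points along the fingers, y is the direction in which the jaws open and shut (so a half turn about z gives the same grasp; the last joint's range is limited). The gripper opens to 85 mm and grips with 20 to 120 N. Pads are 22 mm wide; open, the fingers measure 114 mm over their backs; the gripper's body (76 mm by 85 mm) begins 54 mm behind the grasp point. The pads swing forward as they close: fully open they stand 13 mm farther back than shut.
Start: joints at [1.074, 0.313, 1.498, -0, 1.331, -0.223], TCP at [141.968, 505.446, 231.294] pointing down, gripper open.
Joint ranges: [-2.94, 2.94], [-0.97, 2.17], [0.19, 2.56], [-1.23, 4.37], [0.02, 3.11], [-2.88, 2.88]. Speed limits (rad/s): [2.39, 2.39, 3.01, 3.14, 3.14, 3.14].

INTERFACE

Orientations are given as a unit quaternion [w, x, y, z].
In Python, from rig import ctrl gives the robot as it stands.
- The arm moves only by the tool carry_out, never from a script. Its argument "plan" is a list of rows, each a list of 3 entries, a list of its own where there are three numbers: the finger opening in mm, from 0 to 85.4, then the shift along the tool's x, y, z in mm, then the turn, a rotation vector about the tool's x, y, z in units of 6 degrees (1.0 is 6 degrees). In form: [[grip, [x, y, z], [ax, ay, az]], ...]. A call has 1 to 20 rows; each row shifts and turns the commanded pose from where the row before left it, along the tool's axes as they then stand; what a row does not reach is not made up. A row lasts 1/12 s, in which the tool goes at most 41.7 mm and 7.16 degrees, less where a joint would pass 70% of its speed; a pose out of reach is approached as far as the arm can. A call with a gripper value outside its range is refused whole. The fingers move at their own pace and stop on an object; "grip_force" is the grip in N (left out, the last holds). Time passes only in rows, so rows that do not move let the fingers close. It gives the time, the measured TCP pose, the force and the opening at its end, in the units of the state.
- ctrl.sense(): the state, without advancing time (a new reading comes with each control period).
- ctrl.capture(name): name is "side" or "top" or "wrist"; returns a dict with "color" (480x640x3 uint8, blue, green, red), "range_z" (480x640 float32, mm along the optical axis (not along the pixel's ray), 0 where there is no reading), "fx", "fy", "cx", "cy" (pixels), "dist_coeffs" ([k1, k2, p1, p2, k3] as OpenCV has them; the pictures are not rectified), "cam_to_world" (4x4, takes a point from camera to world coordinates); the wrist camera has in their place "tool_from_camera" (4x4, takes a point from camera to tool coordinates, whose origin is the TCP and whose axes are the flange's). Camera axes: x right, y up, looking along -z (the intrinsics and any distortion apply to the point x, -y, -z); pixel columns grow to the right and rows downward; lengths in mm; the calibration is good to about 2 mm. A picture is of the moment at which its call begins: read the wrist's pose just before it.
- ctrl.finish_job(): hands the job in, once; it reports no verdict.
The state is a dict: "time_s": time; "joints": joint angles; "dq": joint speeds; "tau": joint torques, N m; "eef_pos": TCP position; "ee_rot": TCP orientation; "force": force on the tool from outside, world axes, zero at the start; "wrist_torque": the same for the moment, N m; "grip_width": opening from 0.0 (shut) to 1.0 (fully open).
Only numpy, scipy, OpenCV 4.12 (cv2) and the standard library are available. Lean on these libraries where they do the work, as an engineer would, in place of code of your own. Each camera call takes 0.05 s, during which the arm holds its last target.

## Working session

There is one attempt and no reset: what is moved stays moved. The work goes in short steps, Python scripts to look and compute and a tool call to move; the robot and the scene stay as the last step left them, time stands still between calls to the robot, and variables do not carry over. Pictures are saved under pics/ and viewed, and the job is handed in when it is done.

Besides the shell and the picture viewer there is one more tool, called after "Request:" as a command line: name --argument value ..., lists and objects as JSON in quotes. carry_out: Moves the arm, as the interface text tells. Its arguments: {"type":"object","properties":{"plan":{"type":"array"},"grip_force":{"type":"number"}},"required":["plan"]}

```bash
ls; mkdir -p pics; cat > h.py <<'E'
import numpy as np, cv2
from rig import ctrl
from scipy.spatial.transform import Rotation as R
def cap(n):
    c=ctrl.capture(n); return c
def world(c,u,v,z=None,M=None):
    K=np.array([[c['fx'],0,c['cx']],[0,c['fy'],c['cy']],[0,0,1]],float)
    p=cv2.undistortPoints(np.array([[[u,v]]],float),K,np.array(c['dist_coeffs'],float))[0,0]
    d=np.array([p[0],-p[1],-1.0])
    M=np.array(c['cam_to_world']) if M is None else M
    if z is None:
        r=float(np.median(c['range_z'][int(v)-1:int(v)+2,int(u)-1:int(u)+2]))
        return M[:3,:3]@(d*r)+M[:3,3]
    D=M[:3,:3]@d; o=M[:3,3]
    return o+D*(z-o[2])/D[2]
E
python3 - <<'E'
from h import *
s=ctrl.sense(); print(s)
for n in ['top','side','wrist']:
    c=cap(n); cv2.imwrite(f'pics/{n}0.png',c['color'])
    import pickle; pickle.dump(c,open(f'{n}0.pkl','wb'))
    print(n,c.get('cam_to_world'),c.get('tool_from_camera'))
E
```

```text
pics
{'time_s': 0.0, 'joints': array([ 1.07357160e+00,  3.13419061e-01,  1.49845756e+00, -1.14378498e-05,
        1.33100184e+00, -2.23391758e-01]), 'dq': array([-0.00256181,  0.00081903, -0.00023615, -0.00101138, -0.00038826,
       -0.00176171]), 'tau': array([ 2.92944105e-04, -4.12267220e+01, -2.59746587e+01, -1.52789680e-04,
        4.13042813e-03,  5.21182670e-06]), 'eef_pos': array([141.85227119, 505.19597708, 230.74320368]), 'ee_rot': array([-2.21464960e-04,  1.36487734e-01,  9.90641552e-01, -6.03576917e-04]), 'force': array([-0.06767354,  0.30681394, -0.09128865]), 'wrist_torque': array([-0.01993574, -0.00075394, -0.01816786]), 'grip_width': 1.0004105381244552}
top [[-3.98334833e-02  9.74093175e-01 -2.22611278e-01  3.53131464e+02]
 [-9.99203648e-01 -3.83158379e-02  1.11340525e-02  2.82601284e+01]
 [ 2.31606690e-03  2.22877509e-01  9.74843706e-01  1.09792838e+03]
 [ 0.00000000e+00  0.00000000e+00  0.00000000e+00  1.00000000e+00]] None
side [[ 9.70503930e-01  1.42506736e-01 -1.94458099e-01  3.68304702e+02]
 [-2.40901946e-01  6.04685481e-01 -7.59158562e-01 -7.23318496e+02]
 [ 9.40078042e-03  7.83611702e-01  6.21179785e-01  6.39933025e+02]
 [ 0.00000000e+00  0.00000000e+00  0.00000000e+00  1.00000000e+00]] None
wrist None [[ 1.06621414e-03  9.49423445e-01  3.13996790e-01  8.08438562e+01]
 [ 9.99999430e-01 -9.96038239e-04 -3.83925823e-04  2.27266301e-01]
 [-5.17553678e-05  3.13997021e-01 -9.49423967e-01 -1.44349126e+02]
 [ 0.00000000e+00  0.00000000e+00  0.00000000e+00  1.00000000e+00]]
```

View pics/top0.png

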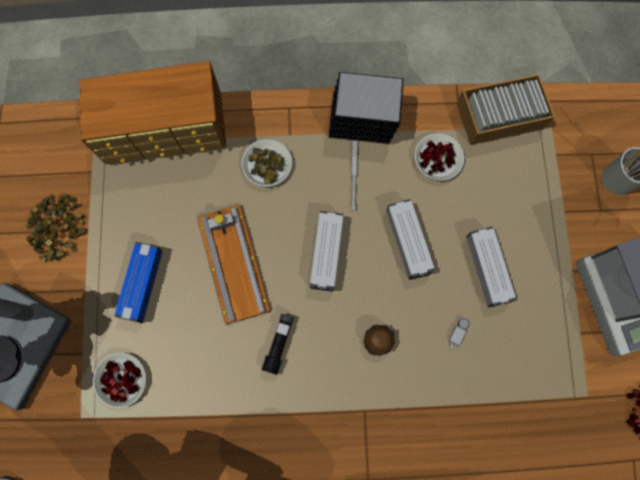

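View pics/side0.png

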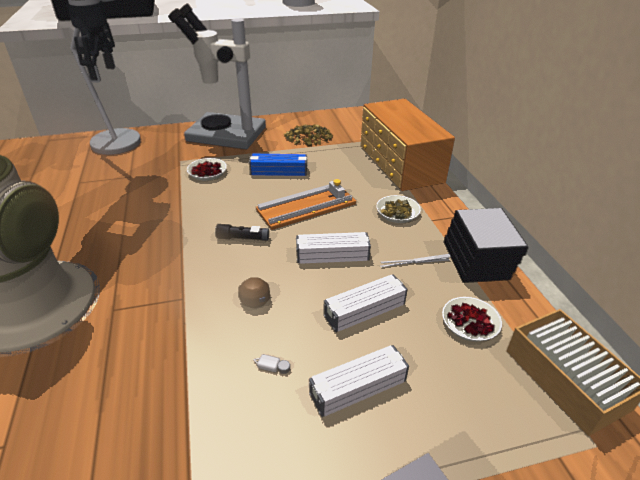

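View pics/wrist0.png

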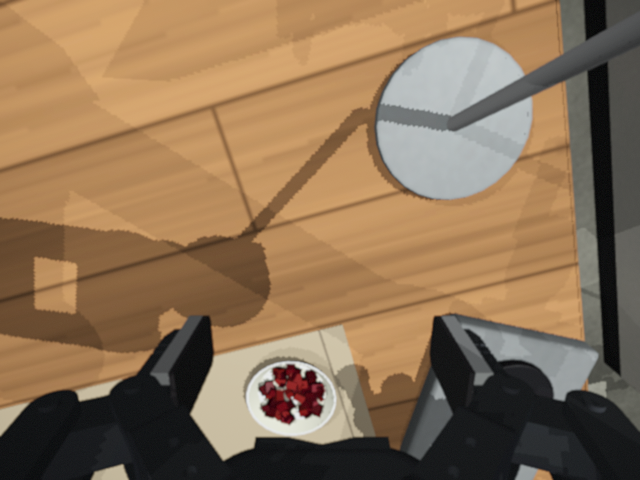

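The top view shows three silver cases at about (326,250), (411,239) and (492,267). A blue look-alike is at (138,282) and must be left alone. The jig is at (235,265) with its stop at the upper end (218,217). The silver cases fit the description, so I'll confirm them in a crop and measure.

```bash
python3 - <<'E'
from h import *
import pickle
c=pickle.load(open('top0.pkl','rb'))
cv2.imwrite('pics/crop.png',cv2.resize(c['color'][170:350,100:530],None,fx=1.85,fy=1.85,interpolation=cv2.INTER_CUBIC))
K=np.array([[c['fx'],0,c['cx']],[0,c['fy'],c['cy']],[0,0,1]]);
v,u=np.mgrid[0:480,0:640]
p=cv2.undistortPoints(np.stack([u,v],-1).reshape(-1,1,2).astype(float),K,np.array(c['dist_coeffs'],float))[:,0]
d=np.c_[p[:,0],-p[:,1],-np.ones(len(p))]*c['range_z'].reshape(-1,1)
M=np.array(c['cam_to_world']); W=(d@M[:3,:3].T+M[:3,3]).reshape(480,640,3)
np.save('W.npy',W)
for (a,b) in [(326,250),(411,239),(492,267),(138,282),(235,265),(218,217),(380,340),(353,180),(280,343),(300,200)]:
    print((a,b),W[b,a].round(1))
for (a,b) in [(326,250),(411,239),(492,267)]:
    m=(abs(W[...,2]-W[b,a,2])<6).astype(np.uint8)
    n,l=cv2.connectedComponents(m)
    k=l==l[b,a]
    P=W[k][:,:2].astype(np.float32)
    r=cv2.minAreaRect(P); print(k.sum(),W[k][:,2].mean(),r,P.mean(0))
# jig: points height 18..32 
m=np.zeros((480,640),bool); m[200:330,190:280]=True
for lo,hi in [(6,16),(18,23),(23,34)]:
    k=m&(W[...,2]>lo)&(W[...,2]<hi); r=cv2.minAreaRect(W[k][:,:2].astype(np.float32)); print(lo,k.sum(),r)
E
```

```text
(326, 250) [579.    5.2  43.1]
(411, 239) [ 595.  -160.5   39.8]
(492, 267) [ 533.  -313.2   42. ]
(138, 282) [530.8 367.9  41.1]
(235, 265) [562.3 184.4  13.3]
(218, 217) [650.1 211.1  53.4]
(380, 340) [403.8 -87.3  48.9]
(353, 180) [729.7 -56.7  10.4]
(280, 343) [406.5  98.4  34.5]
(300, 200) [693.3  52.7   3.9]
1802 41.53703700641358 ((582.0281982421875, 5.2518157958984375), (45.94491958618164, 150.866943359375), 80.37830352783203) [580.4274      5.4224334]
1830 41.40281531497927 ((599.286376953125, -159.78582763671875), (152.18307495117188, 48.365753173828125), 14.193203926086426) [ 597.4656  -159.79512]
1842 41.55603056061983 ((537.8511962890625, -314.811279296875), (150.7485809326172, 49.40645217895508), 11.284591674804688) [ 537.0159  -314.86404]
6 3574 ((569.51806640625, 186.26608276367188), (257.3255310058594, 177.86495971679688), 0.6349657773971558)
18 696 ((546.9205932617188, 183.62222290039062), (259.72418212890625, 93.27680206298828), 17.159128189086914)
23 529 ((544.8834838867188, 181.2886962890625), (265.5439453125, 87.31009674072266), 19.5797061920166)
```

View pics/crop.png

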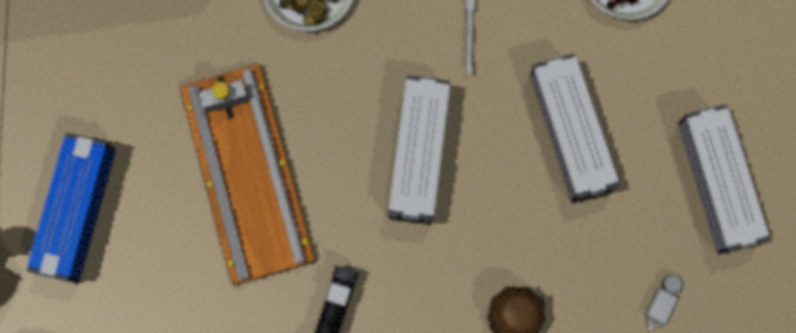

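The crop confirms it: three identical silver cases, the blue one separate, and the jig's stop block with its brass screw at the far (+x) end. Next I'll move over the jig for a closer look.

Request:
carry_out --plan '[[85,[-15,-6,-1],[0,0,0]],[85,[-30,-12,-2],[0,0,0]],[85,[-35,-14,-2],[0,0,0]],[85,[-35,-14,-2],[0,0,0]],[85,[-35,-14,-2],[0,0,0]],[85,[-35,-14,-2],[0,0,0]],[85,[-35,-14,-2],[0,0,0]],[85,[-35,-14,-2],[0,0,0]],[85,[-35,-14,-2],[0,0,0]],[85,[-35,-14,-2],[0,0,0]],[85,[-35,-14,-2],[0,0,0]],[85,[-35,-14,-2],[0,0,0]],[85,[-35,-14,-2],[0,0,0]],[85,[-35,-14,-2],[0,0,0]],[85,[-25,-10,0],[0,0,0]],[85,[0,0,0],[0,0,0]],[85,[0,0,0],[0,0,0]]]'

```text
time_s: 1.57
eef_pos: [561.2, 183.3, 257.4]
ee_rot: [-0.001, 0.137, 0.991, -0.0]
force: [-0.6, 0.2, 0.7]
grip_width: 0.995
```

```bash
cat >> h.py <<'E'
def pose():
    s=ctrl.sense(); q=np.array(s['ee_rot']); r=R.from_quat([q[1],q[2],q[3],q[0]])
    T=np.eye(4); T[:3,:3]=r.as_matrix(); T[:3,3]=s['eef_pos']; return s,T
def wristcap():
    s,T=pose(); c=ctrl.capture('wrist'); c['cam_to_world']=T@np.array(c['tool_from_camera']); return c,s,T
def cloud(c):
    K=np.array([[c['fx'],0,c['cx']],[0,c['fy'],c['cy']],[0,0,1]]);
    v,u=np.mgrid[0:480,0:640]
    p=cv2.undistortPoints(np.stack([u,v],-1).reshape(-1,1,2).astype(float),K,np.array(c['dist_coeffs'],float))[:,0]
    d=np.c_[p[:,0],-p[:,1],-np.ones(len(p))]*c['range_z'].reshape(-1,1)
    M=np.array(c['cam_to_world']); return (d@M[:3,:3].T+M[:3,3]).reshape(480,640,3)
def ang(T): return np.degrees(np.arctan2(T[1,0],T[0,0]))%360
def rows(target,a=None):
    """units of z turn first, then tool shift after that turn (tool kept down)"""
    s,T=pose(); t=s['time_s']
    tx,ty,tz=T[:3,0],T[:3,1],T[:3,2]
    turn=0; Rm=T[:3,:3]
    if a is not None:
        a=np.radians(a); X=np.array([np.cos(a),np.sin(a),0]); Z=np.array([0,0,-1.]); D=np.c_[X,np.cross(Z,X),Z]
        rv=R.from_matrix(T[:3,:3].T@D).as_rotvec(degrees=True)/6; turn=rv.round(2); Rm=D
    sh=Rm.T@(np.array(target)-T[:3,3])
    print('t',round(t,2),'pos',T[:3,3].round(1),'ang',round(ang(T),2),'tiltz',T[:3,2].round(3),'turn(units)',turn,'shift',sh.round(1),'F',np.round(s['force'],1),'M',np.round(s['wrist_torque'],3),'gw',round(s['grip_width'],3))
E
python3 - <<'E'
from h import *
import pickle
c,s,T=wristcap(); pickle.dump(c,open('wj.pkl','wb')); cv2.imwrite('pics/wj.png',c['color'])
rows([581,5.3,150],170.4)
E
```

```text
t 1.62 pos [560.5 184.2 257.8] ang 164.28 tiltz [-0.001  0.    -1.   ] turn(units) [-0.   -0.01 -1.02] shift [ -50.1 -173.   107.8] F [-0.3 -0.7  0.1] M [-0.046 -0.047 -0.033] gw 0.995
```

View pics/wj.png

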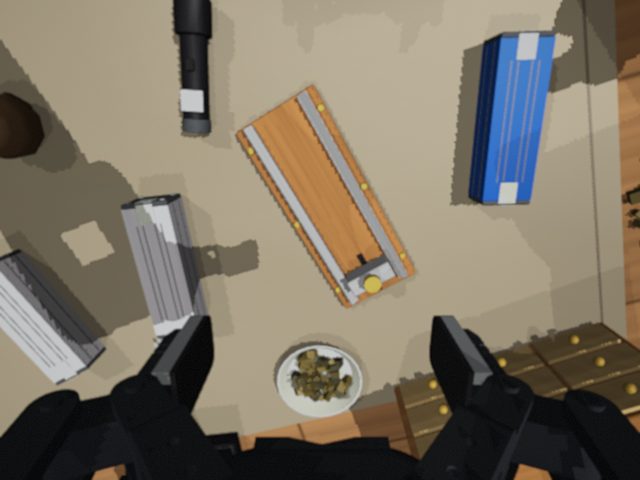

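The wrist view shows the jig with base corners near (236,133), (312,86), (414,270) and (347,307), and the stop with its brass screw at (372,284). The blue look-alike is at (512,118).

```bash
python3 - <<'E'
from h import *
import pickle
c=pickle.load(open('wj.pkl','rb')); im=c['color']; W=cloud(c)
for p in [(450,300),(320,170),(275,190),(350,165),(163,260)]: print(p,W[p[1],p[0]].round(1))
# base outer contour: anything z>7 in region (rails, base) 
m=np.zeros((480,640),bool); m[75:312,225:425]=True
k=(m&(W[...,2]>7)).astype(np.uint8)
n,l,st,ce=cv2.connectedComponentsWithStats(k); i=1+np.argmax(st[1:,4])
cs,_=cv2.findContours((l==i).astype(np.uint8),0,1); cn=max(cs,key=cv2.contourArea)
print('px rect',cv2.boxPoints(cv2.minAreaRect(cn)))
pts=np.array([world(c,*q[0],z=12)[:2] for q in cn.astype(float)],np.float32)
print('contour at z12',cv2.minAreaRect(pts))
hsv=cv2.cvtColor(im,cv2.COLOR_BGR2HSV)
o=(m&(hsv[...,0]<20)&(hsv[...,1]>120)).astype(np.uint8); o=cv2.morphologyEx(o,cv2.MORPH_CLOSE,np.ones((25,25)))
cs,_=cv2.findContours(o,0,1); cn=max(cs,key=cv2.contourArea)
pts=np.array([world(c,*q[0],z=12)[:2] for q in cn.astype(float)],np.float32)
print('orange at z12',cv2.minAreaRect(pts))
cv2.imwrite('pics/wjc.png',cv2.resize(im[70:320,220:430],None,fx=2.4,fy=2.4,interpolation=cv2.INTER_CUBIC))
E
```

```text
(450, 300) [718.1 295.7   1.6]
(320, 170) [530.5 190.8  13.9]
(275, 190) [537.4 140.6  14.4]
(350, 165) [533.9 221.3  13.7]
(163, 260) [570.8  14.1  42.5]
px rect [[232.86299  128.79169 ]
 [312.69125   82.977196]
 [419.8282   269.65515 ]
 [339.9999   315.46964 ]]
contour at z12 ((569.3275756835938, 192.51649475097656), (226.0828399658203, 92.64501190185547), 14.59847354888916)
orange at z12 ((570.3275146484375, 190.89422607421875), (224.16030883789062, 89.57901000976562), 14.597092628479004)
```

View pics/wjc.png

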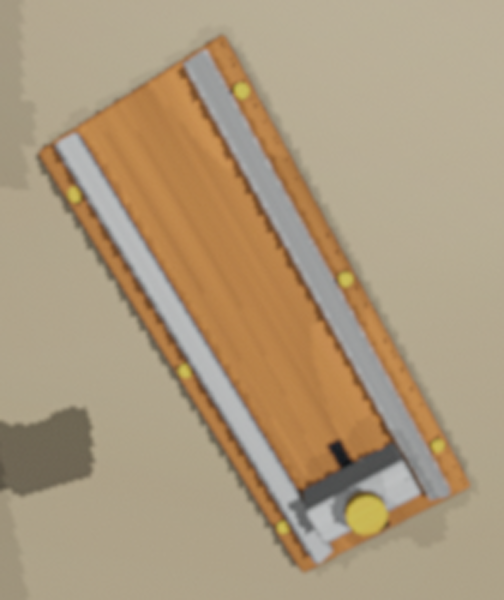

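Request:
carry_out --plan '[[85,[0,0,0],[0,0,-1.0]],[85,[-5,-18,8],[0,0,0]],[85,[-9,-31,20],[0,0,0]],[85,[-9,-31,20],[0,0,0]],[85,[-9,-31,20],[0,0,0]],[85,[-9,-31,20],[0,0,0]],[85,[-6,-21,14],[0,0,0]],[85,[-3,-10,6],[0,0,0]],[85,[0,0,0],[0,0,0]],[85,[0,0,0],[0,0,0]]]'

```text
time_s: 2.45
eef_pos: [580.9, 6.5, 151.1]
ee_rot: [0.0, 0.084, 0.996, 0.0]
force: [0.7, -0.0, -0.1]
grip_width: 0.994
```

```bash
cat >> h.py <<'E'
def caserect(c,near,rad=130):
    W=cloud(c)
    m=(W[...,2]>34)&(W[...,2]<48)&(np.hypot(W[...,0]-near[0],W[...,1]-near[1])<rad)
    n,l,st,ce=cv2.connectedComponentsWithStats(m.astype(np.uint8))
    for i in range(1,n):
        if st[i,4]>800:
            P=W[l==i]; print(' blob',st[i,4],P.mean(0).round(1),cv2.minAreaRect(P[:,:2].astype(np.float32)))
E
python3 - <<'E'
from h import *
import pickle
c,s,T=wristcap(); pickle.dump(c,open('wA.pkl','wb')); cv2.imwrite('pics/wA.png',c['color'])
rows([581,5.3,12],170.4); caserect(c,(581,5))
t=cap('top'); 
E
```

```text
t 2.5 pos [581.1   6.9 151.5] ang 170.39 tiltz [ 0.002  0.    -1.   ] turn(units) [ 0.    0.01 -0.  ] shift [ -0.2  -1.6 139.5] F [ 0.   0.2 -0.1] M [ 0.042 -0.049 -0.008] gw 0.997
 blob 13320 [577.    7.   41.8] ((583.8534545898438, 5.895912170410156), (46.14396667480469, 150.79727172851562), 80.40414428710938)
```

View pics/wA.png

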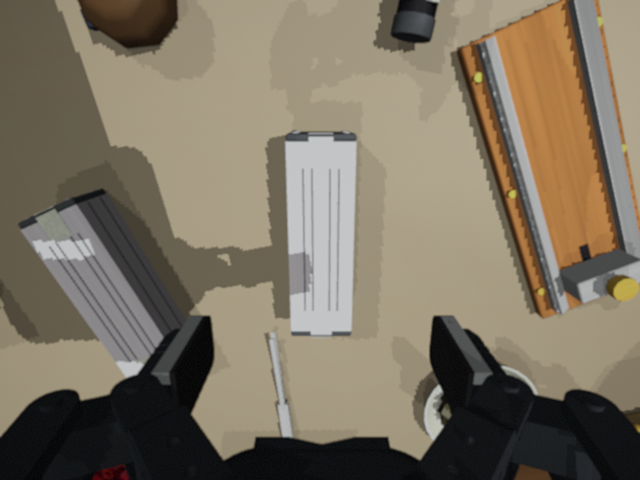

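The case sits centred under the gripper at px (322,235), with centre about (583,6). I'll descend, grip it and lift. First I'll check how noisy the torque reading is.

Request:
carry_out --plan '[[85,[-2,-1,10],[0,0,0]],[85,[0,0,25],[0,0,0]],[85,[0,0,30],[0,0,0]],[85,[0,0,30],[0,0,0]],[85,[0,0,22],[0,0,0]],[85,[0,0,14],[0,0,0]],[85,[0,0,7.5],[0,0,0]],[85,[0,0,0],[0,0,0]]]'

```text
time_s: 3.22
eef_pos: [582.0, 4.8, 10.3]
ee_rot: [-0.001, 0.084, 0.996, 0.0]
force: [0.2, -1.0, 0.7]
grip_width: 0.992
```

Request:
carry_out --plan '[[44,[0,0,0],[0,0,0]],[44,[0,0,0],[0,0,0]],[40,[0,0,0],[0,0,0]],[40,[0,0,0],[0,0,0]],[40,[0,0,0],[0,0,0]],[40,[0,0,0],[0,0,0]],[40,[0,0,0],[0,0,0]],[40,[0,0,0],[0,0,0]]]' --grip_force 40

```text
time_s: 3.88
eef_pos: [583.4, 4.0, 13.1]
ee_rot: [0.001, 0.084, 0.996, 0.0]
force: [-1.1, 1.6, 6.5]
grip_width: 0.531
```

```bash
python3 - <<'E'
from h import *
rows([583,6,130],170.4)
for i in range(4):
    s=ctrl.sense(); print(s['time_s'],np.round(s['wrist_torque'],3),np.round(s['tau'],3),np.round(s['force'],2)); ctrl.capture('side')
c,s,T=wristcap(); cv2.imwrite('pics/g.png',c['color'])
E
```

```text
t 3.88 pos [583.4   4.   13.1] ang 170.31 tiltz [ 0.002 -0.    -1.   ] turn(units) [ 0.    0.02 -0.01] shift [   0.7    1.9 -116.9] F [-1.1  1.6  6.5] M [ 0.281  0.051 -0.044] gw 0.531
3.8833 [ 0.281  0.051 -0.044] [-8.4700e-01 -4.8046e+01 -1.8780e+01 -2.5600e-01 -2.4700e-01  1.4000e-02] [-1.08  1.59  6.52]
3.9333 [ 0.268  0.131 -0.027] [-8.4700e-01 -4.8045e+01 -1.8780e+01 -2.5600e-01 -2.4700e-01  1.4000e-02] [-0.2   1.52  6.81]
3.9833 [0.288 0.103 0.011] [-8.4600e-01 -4.8045e+01 -1.8780e+01 -2.5600e-01 -2.4700e-01  1.4000e-02] [-0.28  1.8   6.94]
4.0333 [0.257 0.139 0.004] [-8.4600e-01 -4.8045e+01 -1.8780e+01 -2.5600e-01 -2.4700e-01  1.4000e-02] [-0.23  0.56  5.71]
```

View pics/g.png

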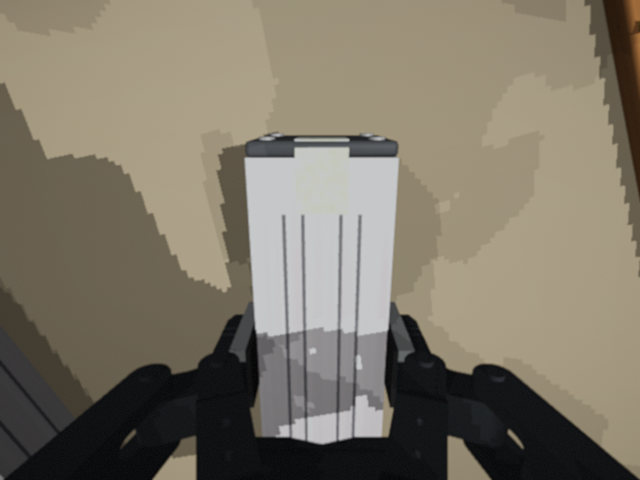

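The case is held cleanly, and the joint torque readings are almost noise-free, so I can use them for feeling. Lifting now.

Request:
carry_out --plan '[[40,[0,0,-3],[0,0,0]],[40,[0,0,-8],[0,0,0]],[40,[0,0,-15],[0,0,0]],[40,[0,0,-22],[0,0,0]],[40,[0,0,-25],[0,0,0]],[40,[0,0,-22],[0,0,0]],[40,[0,0,-15],[0,0,0]],[40,[0,0,-8],[0,0,0]],[40,[0,0,0],[0,0,0]],[40,[0,0,0],[0,0,0]],[40,[0,0,0],[0,0,0]]]'

```text
time_s: 5.05
eef_pos: [582.0, 4.1, 128.5]
ee_rot: [-0.001, 0.084, 0.996, 0.0]
force: [-1.0, -0.1, -2.4]
grip_width: 0.529
```

```bash
cat >> h.py <<'E'
def feel(n=3):
    for i in range(n):
        s,T=pose(); m=T[:3,:3].T@np.array(s['wrist_torque']); print(round(s['time_s'],2),'tool-M',m.round(3),'tau456',np.round(s['tau'][3:],4),'F',np.round(s['force'],2),'pos',T[:3,3].round(1),'tilt x.z',round(np.degrees(np.arcsin(T[2,0])),2),'q5',round(s['joints'][4],4)); 
        if i<n-1: ctrl.capture('side')
E
python3 -c "
from h import *
feel(3)"
```

```text
5.05 tool-M [-0.023 -0.013 -0.018] tau456 [-0.0001  0.0003  0.    ] F [-0.95 -0.12 -2.44] pos [582.    4.1 128.5] tilt x.z 0.13 q5 1.159
5.1 tool-M [-0.009  0.031 -0.012] tau456 [-0.0002  0.0014  0.    ] F [-0.34  0.25 -3.04] pos [582.1   4.1 128.5] tilt x.z 0.14 q5 1.159
5.15 tool-M [-0.039 -0.031 -0.034] tau456 [-0.0003  0.003   0.    ] F [ 0.45  0.75 -2.04] pos [582.2   4.  128.6] tilt x.z 0.13 q5 1.1591
```

Request:
carry_out --plan '[[40,[0,0,0],[0,0.3,0]],[40,[0,0,0],[0,0.5,0]],[40,[0,0,0],[0,0.6,0]],[40,[0,0,0],[0,0.6,0]],[40,[0,0,0],[0,0.6,0]],[40,[0,0,0],[0,0.6,0]],[40,[0,0,0],[0,0.5,0]],[40,[0,0,0],[0,0.3,0]],[40,[0,0,0],[0,0.2,0]],[40,[0,0,0],[0,0,0]],[40,[0,0,0],[0,0,0]],[40,[0,0,0],[0,0,0]],[40,[0,0,0],[0,0,0]],[40,[0,0,0],[0,0,0]]]'

```text
time_s: 6.32
eef_pos: [582.6, 4.0, 130.0]
ee_rot: [-0.217, 0.082, 0.973, 0.018]
force: [0.6, 0.6, -2.6]
grip_width: 0.529
```

```bash
python3 -c "
from h import *
feel(2)"
```

```text
6.32 tool-M [ 0.005 -0.353 -0.02 ] tau456 [-0.0284  1.4039  0.    ] F [ 0.63  0.57 -2.55] pos [582.6   4.  130. ] tilt x.z 25.16 q5 1.7205
6.37 tool-M [ 0.022 -0.305  0.05 ] tau456 [-2.830e-02  1.407e+00 -1.000e-04] F [-1.48  0.08 -2.53] pos [582.7   4.  130. ] tilt x.z 25.17 q5 1.7206
```

Request:
carry_out --plan '[[40,[0,0,0],[0,-0.3,0]],[40,[0,0,0],[0,-0.5,0]],[40,[0,0,0],[0,-0.6,0]],[40,[0,0,0],[0,-0.6,0]],[40,[0,0,0],[0,-0.6,0]],[40,[0,0,0],[0,-0.6,0]],[40,[0,0,0],[0,-0.5,0]],[40,[0,0,0],[0,-0.3,0]],[40,[0,0,0],[0,-0.2,0]],[40,[0,0,0],[0,0,0]],[40,[0,0,0],[0,0,0]],[40,[0,0,0],[0,0,0]],[40,[0,0,0],[0,0,0]]]'

```text
time_s: 7.45
eef_pos: [582.8, 3.9, 129.7]
ee_rot: [-0.0, 0.084, 0.996, 0.0]
force: [-0.3, -0.2, -3.2]
grip_width: 0.533
```

```bash
python3 -c "
from h import *
feel(3)"
```

```text
7.45 tool-M [-0.049  0.072 -0.009] tau456 [ 0.0015 -0.0243  0.0001] F [-0.28 -0.2  -3.19] pos [582.8   3.9 129.7] tilt x.z 0.03 q5 1.1601
7.5 tool-M [-0.006 -0.024 -0.027] tau456 [ 0.0011 -0.0265  0.0002] F [ 0.92 -0.   -1.89] pos [582.8   3.9 129.7] tilt x.z 0.02 q5 1.16
7.55 tool-M [-0.038  0.057  0.023] tau456 [ 0.0006 -0.029   0.    ] F [ 0.64 -0.31 -2.39] pos [582.8   3.9 129.7] tilt x.z 0.02 q5 1.1598
```

Request:
carry_out --plan '[[40,[0,0,0],[0,-0.3,0]],[40,[0,0,0],[0,-0.5,0]],[40,[0,0,0],[0,-0.6,0]],[40,[0,0,0],[0,-0.6,0]],[40,[0,0,0],[0,-0.6,0]],[40,[0,0,0],[0,-0.6,0]],[40,[0,0,0],[0,-0.5,0]],[40,[0,0,0],[0,-0.3,0]],[40,[0,0,0],[0,-0.2,0]],[40,[0,0,0],[0,0,0]],[40,[0,0,0],[0,0,0]],[40,[0,0,0],[0,0,0]],[40,[0,0,0],[0,0,0]],[40,[0,0,0],[0,0,0]]]'

```text
time_s: 8.72
eef_pos: [582.9, 3.9, 129.8]
ee_rot: [0.217, 0.082, 0.972, -0.018]
force: [-0.1, 0.3, -1.9]
grip_width: 0.531
```

```bash
python3 -c "
from h import *
feel(2)"
```

```text
8.72 tool-M [ 0.027  0.347 -0.019] tau456 [ 3.6000e-02 -1.4083e+00  8.0000e-04] F [-0.1   0.28 -1.87] pos [582.9   3.9 129.8] tilt x.z -25.19 q5 0.5461
8.77 tool-M [ 0.025  0.351 -0.013] tau456 [ 3.6300e-02 -1.4107e+00  5.0000e-04] F [-0.41 -0.64 -2.4 ] pos [582.9   3.9 129.8] tilt x.z -25.19 q5 0.5459
```

Request:
carry_out --plan '[[40,[0,0,0],[0,0.3,0]],[40,[0,0,0],[0,0.5,0]],[40,[0,0,0],[0,0.6,0]],[40,[0,0,0],[0,0.6,0]],[40,[0,0,0],[0,0.6,0]],[40,[0,0,0],[0,0.6,0]],[40,[0,0,0],[0,0.5,0]],[40,[0,0,0],[0,0.3,0]],[40,[0,0,0],[0,0.2,0]],[40,[0,0,0],[0,0,0]],[40,[0,0,0],[0,0,0]],[40,[0,0,0],[0,0,0]],[40,[0,0,0],[0,0,0]]]'

```text
time_s: 9.85
eef_pos: [582.6, 4.0, 129.8]
ee_rot: [0.0, 0.084, 0.996, -0.0]
force: [0.3, 0.8, -2.3]
grip_width: 0.533
```

```bash
python3 -c "
from h import *
feel(10)
rows([583,6,13],170.4)"
```

```text
9.85 tool-M [-0.019 -0.004 -0.023] tau456 [-0.001   0.0226 -0.0003] F [ 0.33  0.76 -2.3 ] pos [582.6   4.  129.8] tilt x.z -0.03 q5 1.1588
9.9 tool-M [ 0.017 -0.052 -0.062] tau456 [-0.0003  0.0248  0.0001] F [-0.14  0.42 -1.9 ] pos [582.6   4.  129.9] tilt x.z -0.02 q5 1.159
9.95 tool-M [ 0.011 -0.034  0.016] tau456 [-0.0004  0.0274 -0.    ] F [-0.55 -0.13 -2.56] pos [582.6   4.  129.9] tilt x.z -0.03 q5 1.1591
10.0 tool-M [ 0.024  0.01  -0.031] tau456 [-0.0003  0.0294 -0.    ] F [ 0.77  0.89 -1.56] pos [582.6   4.  129.9] tilt x.z -0.02 q5 1.1592
10.05 tool-M [ 0.06  -0.031 -0.011] tau456 [-0.0004  0.0311 -0.0003] F [ 0.35  0.06 -2.72] pos [582.6   4.  129.9] tilt x.z -0.01 q5 1.1592
10.1 tool-M [-0.049 -0.008 -0.024] tau456 [-0.0004  0.0318 -0.    ] F [ 0.26  0.21 -2.31] pos [582.7   4.  129.9] tilt x.z -0.01 q5 1.1593
10.15 tool-M [ 0.014 -0.006 -0.026] tau456 [-0.0006  0.0334 -0.0001] F [-0.24 -0.93 -3.08] pos [582.7   4.  129.9] tilt x.z -0.01 q5 1.1593
10.2 tool-M [ 0.023 -0.013 -0.019] tau456 [-0.0001  0.0332  0.0001] F [-0.24  0.61 -2.76] pos [582.7   4.  129.9] tilt x.z -0.01 q5 1.1594
10.25 tool-M [ 0.01  -0.038  0.022] tau456 [-0.0004  0.0341 -0.0001] F [-1.47 -0.49 -2.08] pos [582.7   4.  129.8] tilt x.z -0.01 q5 1.1594
10.3 tool-M [ 0.032 -0.056  0.032] tau456 [-0.0005  0.0348  0.0003] F [ 0.29  0.41 -2.56] pos [582.7   4.  129.8] tilt x.z -0.0 q5 1.1594
t 10.3 pos [582.7   4.  129.8] ang 170.31 tiltz [ 0. -0. -1.] turn(units) [ 0.    0.   -0.01] shift [  0.    2.  116.8] F [ 0.3  0.4 -2.6] M [-0.041 -0.05  -0.032] gw 0.529
```

Case A's torque shifted by about 0.06 N m between the two level states, on both the wrist joint and the wrist sensor. Joint friction could produce a similar effect, so I'll set it back and rock a second case as a control.

Request:
carry_out --plan '[[40,[0,0,8],[0,0,0]],[40,[0,0,16],[0,0,0]],[40,[0,0,24],[0,0,0]],[40,[0,0,26],[0,0,0]],[40,[0,0,20],[0,0,0]],[40,[0,0,12],[0,0,0]],[40,[0,0,6],[0,0,0]],[40,[0,0,3],[0,0,0]],[40,[0,0,1.3],[0,0,0]],[40,[0,0,0],[0,0,0]],[40,[0,0,0],[0,0,0]]]'

```text
time_s: 11.22
eef_pos: [583.3, 3.9, 14.5]
ee_rot: [0.001, 0.084, 0.996, -0.0]
force: [0.2, 0.9, -2.1]
grip_width: 0.53
```

```bash
python3 -c "
from h import *
feel(2)"
```

```text
11.22 tool-M [-0.006 -0.017 -0.026] tau456 [-0.0007  0.0283 -0.    ] F [ 0.19  0.9  -2.08] pos [583.3   3.9  14.5] tilt x.z -0.1 q5 0.9204
11.27 tool-M [ 0.021 -0.044 -0.028] tau456 [-0.0007  0.0329 -0.    ] F [ 0.56 -0.17 -2.91] pos [583.2   3.9  14.4] tilt x.z -0.09 q5 0.9203
```

Request:
carry_out --plan '[[40,[0,0,1],[0,0,0]],[40,[0,0,0.5],[0,0,0]],[40,[0,0,0],[0,0,0]],[60,[0,0,0],[0,0,0]],[70,[0,0,0],[0,0,0]],[85,[0,0,0],[0,0,0]],[85,[0,0,0],[0,0,0]],[85,[0,0,-10],[0,0,0]],[85,[0,0,-25],[0,0,0]],[85,[0,0,-35],[0,0,0]],[85,[0,0,-35],[0,0,0]],[85,[0,0,-25],[0,0,0]],[85,[0,0,-10],[0,0,0]],[85,[0,0,0],[0,0,0]]]'

```text
time_s: 12.43
eef_pos: [583.7, 3.9, 154.8]
ee_rot: [0.002, 0.084, 0.996, -0.0]
force: [0.0, -1.0, 0.4]
grip_width: 0.995
```

```bash
python3 -c "
from h import *
c,s,T=wristcap(); caserect(c,(581,5)); cv2.imwrite('pics/wA2.png',c['color'])
rows([600,-160,150],194.2)"
```

```text
blob 13159 [576.7   5.4  41.8] ((583.5261840820312, 4.288673400878906), (46.0899543762207, 150.73570251464844), 80.3963394165039)
t 12.48 pos [582.8   4.  152.4] ang 170.31 tiltz [ 0.001 -0.    -1.   ] turn(units) [-0.    0.01 -3.98] shift [  23.5 -163.2    2.4] F [ 0.3  0.2 -0.6] M [-0.035  0.014  0.022] gw 0.992
```

View pics/wA2.png

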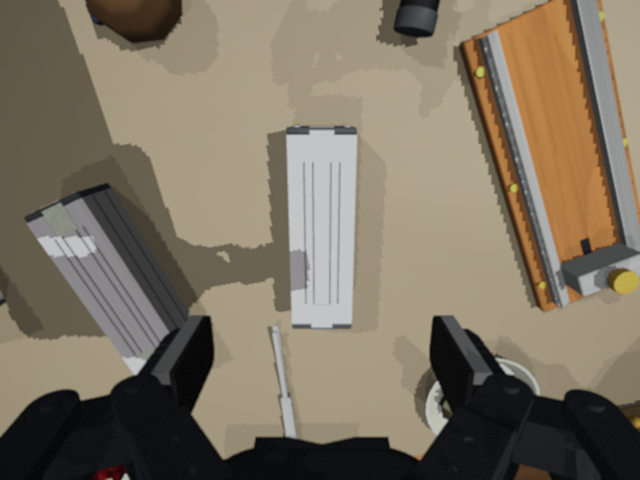

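Case A is back flat within 2 mm of its place (px 322,230). On to case B: turn, then shift.

Request:
carry_out --plan '[[85,[0,0,0],[0,0,-1]],[85,[0,0,0],[0,0,-1]],[85,[0,0,0],[0,0,-1]],[85,[0,0,0],[0,0,-1]],[85,[2.5,-18,0],[0,0,0]],[85,[4,-30,0],[0,0,0]],[85,[5,-34,0],[0,0,0]],[85,[5,-34,0],[0,0,0]],[85,[4,-29,2],[0,0,0]],[85,[3,-18,0],[0,0,0]],[85,[0,0,0],[0,0,0]],[85,[0,0,0],[0,0,0]]]'

```text
time_s: 13.48
eef_pos: [599.4, -159.9, 147.8]
ee_rot: [-0.001, -0.124, 0.992, 0.001]
force: [-0.5, -0.1, -0.3]
grip_width: 0.996
```

```bash
python3 -c "
from h import *
c,s,T=wristcap(); caserect(c,(600,-160)); cv2.imwrite('pics/wB.png',c['color'])
rows([600,-160,13],194.2)"
```

```text
blob 13672 [ 594.2 -160.7   41.8] ((601.0814208984375, -158.9165496826172), (151.54379272460938, 46.196327209472656), 14.147342681884766)
 blob 1128 [ 590.8 -283.5   40.7] ((587.421875, -284.69757080078125), (45.7714729309082, 13.393464088439941), 4.946291923522949)
t 13.53 pos [ 599.6 -159.   148.3] ang 194.31 tiltz [-0.003  0.002 -1.   ] turn(units) [ 0.02 -0.02  0.02] shift [-1.000e-01 -1.100e+00  1.353e+02] F [-0.1  0.6  0.2] M [-0.018  0.027  0.051] gw 0.991
```

View pics/wB.png

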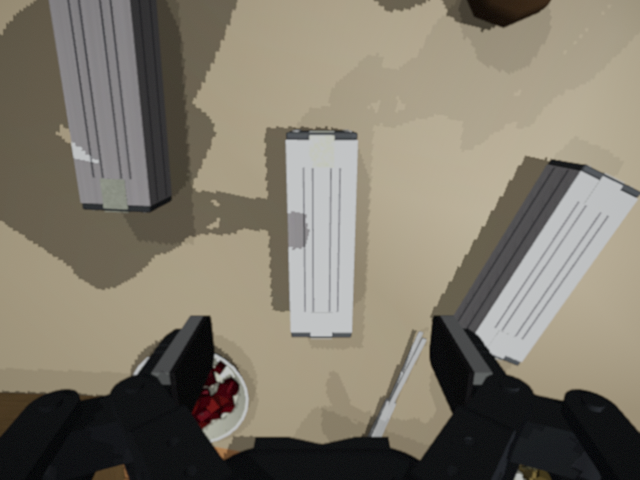

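B is centred below the gripper at px (321,233). Grip and lift it.

Request:
carry_out --plan '[[85,[-1,0,10],[0,0,0]],[85,[0,0,25],[0,0,0]],[85,[0,0,30],[0,0,0]],[85,[0,0,30],[0,0,0]],[85,[0,0,20],[0,0,0]],[85,[0,0,12],[0,0,0]],[85,[0,0,7],[0,0,0]],[60,[0,0,0],[0,0,0]],[44,[0,0,0],[0,0,0]],[40,[0,0,0],[0,0,0]],[40,[0,0,0],[0,0,0]],[40,[0,0,0],[0,0,0]],[40,[0,0,0],[0,0,0]],[40,[0,0,0],[0,0,0]],[40,[0,0,0],[0,0,0]]]'

```text
time_s: 14.78
eef_pos: [602.0, -159.8, 17.5]
ee_rot: [0.001, -0.125, 0.992, -0.001]
force: [-1.0, 1.2, 6.3]
grip_width: 0.525
```

```bash
python3 -c "
from h import *
feel(2);s,T=pose();print(s['grip_width'])"
```

```text
14.78 tool-M [-0.162  0.018  0.018] tau456 [-0.1728 -0.264   0.0098] F [-0.96  1.16  6.35] pos [ 602.  -159.8   17.5] tilt x.z -0.12 q5 0.9913
14.83 tool-M [-0.227  0.068 -0.04 ] tau456 [-0.1723 -0.2643  0.0098] F [-0.61  0.17  6.85] pos [ 602.  -159.7   17.6] tilt x.z -0.12 q5 0.9913
0.5271362294470335
```

Request:
carry_out --plan '[[40,[0,0,-3],[0,0,0]],[40,[0,0,-8],[0,0,0]],[40,[0,0,-15],[0,0,0]],[40,[0,0,-22],[0,0,0]],[40,[0,0,-25],[0,0,0]],[40,[0,0,-22],[0,0,0]],[40,[0,0,-15],[0,0,0]],[40,[0,0,-8],[0,0,0]],[40,[0,0,0],[0,0,0]],[40,[0,0,0],[0,0,0]],[40,[0,0,0],[0,0,0]]]'

```text
time_s: 15.75
eef_pos: [600.6, -159.3, 132.6]
ee_rot: [-0.001, -0.125, 0.992, 0.001]
force: [0.5, -0.6, -2.5]
grip_width: 0.531
```

```bash
python3 -c "
from h import *
feel(4)"
```

```text
15.75 tool-M [ 0.022  0.02  -0.034] tau456 [-0.0008  0.0026 -0.    ] F [ 0.51 -0.55 -2.52] pos [ 600.6 -159.3  132.6] tilt x.z 0.11 q5 1.2221
15.8 tool-M [-0.046 -0.018 -0.002] tau456 [-0.001   0.0037  0.    ] F [-0.23 -0.3  -3.46] pos [ 600.6 -159.3  132.6] tilt x.z 0.11 q5 1.2222
15.85 tool-M [ 0.059 -0.015  0.013] tau456 [-0.0011  0.0051 -0.    ] F [ 0.36  0.65 -2.69] pos [ 600.7 -159.3  132.7] tilt x.z 0.1 q5 1.2223
15.9 tool-M [ 0.005 -0.002  0.007] tau456 [-0.0012  0.0054  0.0001] F [ 0.26 -0.23 -2.02] pos [ 600.8 -159.4  132.9] tilt x.z 0.08 q5 1.2224
```

Request:
carry_out --plan '[[40,[0,0,0],[0,0.3,0]],[40,[0,0,0],[0,0.5,0]],[40,[0,0,0],[0,0.6,0]],[40,[0,0,0],[0,0.6,0]],[40,[0,0,0],[0,0.6,0]],[40,[0,0,0],[0,0.6,0]],[40,[0,0,0],[0,0.5,0]],[40,[0,0,0],[0,0.3,0]],[40,[0,0,0],[0,0.2,0]],[40,[0,0,0],[0,0,0]],[40,[0,0,0],[0,0,0]],[40,[0,0,0],[0,0,0]],[40,[0,0,0],[0,0,0]]]'

```text
time_s: 16.98
eef_pos: [601.1, -159.7, 134.3]
ee_rot: [-0.216, -0.121, 0.968, -0.027]
force: [-0.5, -0.2, -2.1]
grip_width: 0.526
```

Request:
carry_out --plan '[[40,[0,0,0],[0,-0.3,0]],[40,[0,0,0],[0,-0.5,0]],[40,[0,0,0],[0,-0.6,0]],[40,[0,0,0],[0,-0.6,0]],[40,[0,0,0],[0,-0.6,0]],[40,[0,0,0],[0,-0.6,0]],[40,[0,0,0],[0,-0.5,0]],[40,[0,0,0],[0,-0.3,0]],[40,[0,0,0],[0,-0.2,0]],[40,[0,0,0],[0,0,0]],[40,[0,0,0],[0,0,0]],[40,[0,0,0],[0,0,0]],[40,[0,0,0],[0,0,0]]]'

```text
time_s: 18.07
eef_pos: [601.3, -159.4, 133.8]
ee_rot: [-0.0, -0.125, 0.992, 0.0]
force: [-0.0, 0.7, -3.2]
grip_width: 0.531
```

```bash
python3 -c "
from h import *
feel(10)"
```

```text
18.07 tool-M [ 0.014 -0.003 -0.013] tau456 [-0.0099  0.0109  0.0028] F [-0.01  0.72 -3.24] pos [ 601.3 -159.4  133.8] tilt x.z 0.03 q5 1.2232
18.12 tool-M [ 0.007  0.066 -0.022] tau456 [-0.0079  0.0094  0.0028] F [ 0.69  0.38 -2.35] pos [ 601.3 -159.4  133.8] tilt x.z 0.03 q5 1.223
18.17 tool-M [-0.034  0.006  0.047] tau456 [-0.006   0.0077  0.0023] F [ 0.4  -0.29 -1.84] pos [ 601.3 -159.4  133.8] tilt x.z 0.02 q5 1.223
18.22 tool-M [ 0.007 -0.025 -0.043] tau456 [-0.0044  0.0062  0.0018] F [-0.73  0.26 -2.24] pos [ 601.3 -159.4  133.8] tilt x.z 0.02 q5 1.2229
18.27 tool-M [-0.019 -0.043 -0.012] tau456 [-0.0032  0.005   0.0014] F [ 0.03 -0.57 -2.21] pos [ 601.3 -159.4  133.8] tilt x.z 0.02 q5 1.2228
18.32 tool-M [-0.02  -0.016  0.04 ] tau456 [-0.0023  0.004   0.0011] F [ 0.12  0.82 -2.07] pos [ 601.3 -159.4  133.9] tilt x.z 0.01 q5 1.2228
18.37 tool-M [-0.021  0.035 -0.017] tau456 [-0.0018  0.0031  0.0008] F [ 0.71  0.25 -2.19] pos [ 601.2 -159.5  133.9] tilt x.z 0.01 q5 1.2227
18.42 tool-M [-0.002  0.016  0.044] tau456 [-0.0014  0.0026  0.0006] F [ 0.16 -0.12 -2.88] pos [ 601.2 -159.5  133.9] tilt x.z 0.01 q5 1.2227
18.47 tool-M [ 0.019 -0.024 -0.031] tau456 [-0.0013  0.0021  0.0005] F [ 0.82  0.36 -2.51] pos [ 601.2 -159.5  134. ] tilt x.z 0.01 q5 1.2227
18.52 tool-M [-0.018  0.005 -0.023] tau456 [-0.0011  0.0018  0.0004] F [ 0.13 -0.06 -2.6 ] pos [ 601.2 -159.5  134. ] tilt x.z 0.0 q5 1.2227
```

Request:
carry_out --plan '[[40,[0,0,0],[0,-0.3,0]],[40,[0,0,0],[0,-0.5,0]],[40,[0,0,0],[0,-0.6,0]],[40,[0,0,0],[0,-0.6,0]],[40,[0,0,0],[0,-0.6,0]],[40,[0,0,0],[0,-0.6,0]],[40,[0,0,0],[0,-0.5,0]],[40,[0,0,0],[0,-0.3,0]],[40,[0,0,0],[0,-0.2,0]],[40,[0,0,0],[0,0,0]],[40,[0,0,0],[0,0,0]],[40,[0,0,0],[0,0,0]],[40,[0,0,0],[0,0,0]]]'

```text
time_s: 19.6
eef_pos: [601.4, -159.4, 134.1]
ee_rot: [0.216, -0.122, 0.968, 0.027]
force: [-0.1, -0.0, -2.2]
grip_width: 0.53
```

Request:
carry_out --plan '[[40,[0,0,0],[0,0.3,0]],[40,[0,0,0],[0,0.5,0]],[40,[0,0,0],[0,0.6,0]],[40,[0,0,0],[0,0.6,0]],[40,[0,0,0],[0,0.6,0]],[40,[0,0,0],[0,0.6,0]],[40,[0,0,0],[0,0.5,0]],[40,[0,0,0],[0,0.3,0]],[40,[0,0,0],[0,0.2,0]],[40,[0,0,0],[0,0,0]],[40,[0,0,0],[0,0,0]],[40,[0,0,0],[0,0,0]],[40,[0,0,0],[0,0,0]]]'

```text
time_s: 20.68
eef_pos: [601.0, -159.7, 134.1]
ee_rot: [0.0, -0.124, 0.992, 0.0]
force: [-0.2, -0.2, -1.5]
grip_width: 0.533
```

```bash
python3 -c "
from h import *
feel(10)"
```

```text
20.68 tool-M [ 0.033 -0.03   0.02 ] tau456 [ 0.0082 -0.0079 -0.0025] F [-0.24 -0.18 -1.47] pos [ 601.  -159.7  134.1] tilt x.z -0.02 q5 1.2221
20.73 tool-M [-0.008 -0.018  0.06 ] tau456 [ 0.0063 -0.0067 -0.0026] F [ 0.78  0.37 -2.87] pos [ 601.  -159.7  134.1] tilt x.z -0.02 q5 1.2222
20.78 tool-M [-0.034 -0.045  0.037] tau456 [ 0.0042 -0.0051 -0.0022] F [ 1.57 -0.11 -2.47] pos [ 601.  -159.7  134.1] tilt x.z -0.02 q5 1.2223
20.83 tool-M [-0.038 -0.004 -0.003] tau456 [ 0.0024 -0.0037 -0.0018] F [ 0.07 -0.09 -2.27] pos [ 601.1 -159.7  134.1] tilt x.z -0.01 q5 1.2224
20.88 tool-M [ 0.051  0.039 -0.053] tau456 [ 0.0013 -0.0025 -0.0014] F [ 0.27 -0.28 -2.44] pos [ 601.1 -159.6  134.1] tilt x.z -0.02 q5 1.2224
20.93 tool-M [-0.031 -0.014  0.024] tau456 [ 0.0004 -0.0018 -0.0011] F [-0.76 -1.54 -2.19] pos [ 601.1 -159.6  134.1] tilt x.z -0.01 q5 1.2225
20.98 tool-M [-0.048  0.017  0.006] tau456 [-0.0002 -0.001  -0.0008] F [ 0.03 -0.46 -2.4 ] pos [ 601.1 -159.6  134.1] tilt x.z -0.01 q5 1.2226
21.03 tool-M [ 0.033  0.02  -0.006] tau456 [-0.0005 -0.0005 -0.0006] F [-0.05 -0.38 -1.71] pos [ 601.2 -159.5  134.1] tilt x.z -0.01 q5 1.2226
21.08 tool-M [ 0.005 -0.032  0.02 ] tau456 [-0.0006 -0.0001 -0.0005] F [ 0.14  0.14 -1.96] pos [ 601.2 -159.5  134. ] tilt x.z -0.0 q5 1.2226
21.13 tool-M [ 0.032 -0.015  0.017] tau456 [-0.0009  0.0002 -0.0003] F [-0.    0.06 -3.27] pos [ 601.2 -159.5  134. ] tilt x.z -0.0 q5 1.2226
```

B returned to about 0.000 N m after both leans, while A sat at −0.03 and +0.035, a 0.064 shift. A is therefore the loose one and the effect isn't joint friction. Setting B back now. There is time to rock C too, as the task asks.

Request:
carry_out --plan '[[40,[0,0,8],[0,0,0]],[40,[0,0,16],[0,0,0]],[40,[0,0,24],[0,0,0]],[40,[0,0,26],[0,0,0]],[40,[0,0,20],[0,0,0]],[40,[0,0,11],[0,0,0]],[40,[0,0,6],[0,0,0]],[40,[0,0,3],[0,0,0]],[40,[0,0,1],[0,0,0]],[40,[0,0,0],[0,0,0]],[40,[0,0,0.5],[0,0,0]],[40,[0,0,0],[0,0,0]]]'

```text
time_s: 22.13
eef_pos: [601.6, -159.7, 19.3]
ee_rot: [0.001, -0.125, 0.992, -0.0]
force: [-0.2, -0.8, -2.1]
grip_width: 0.529
```

```bash
python3 -c "
from h import *
feel(2)"
```

```text
22.13 tool-M [-0.037 -0.038 -0.01 ] tau456 [-0.0006 -0.0176 -0.0001] F [-0.19 -0.78 -2.1 ] pos [ 601.6 -159.7   19.3] tilt x.z -0.06 q5 0.9956
22.18 tool-M [-0.033  0.02   0.043] tau456 [-0.0008 -0.0085 -0.0001] F [-0.31 -0.52 -1.52] pos [ 601.5 -159.6   19.1] tilt x.z -0.05 q5 0.9956
```

Request:
carry_out --plan '[[40,[0,0,1],[0,0,0]],[40,[0,0,0.5],[0,0,0]],[40,[0,0,0],[0,0,0]],[60,[0,0,0],[0,0,0]],[70,[0,0,0],[0,0,0]],[85,[0,0,0],[0,0,0]],[85,[0,0,0],[0,0,0]],[85,[0,0,-10],[0,0,0]],[85,[0,0,-25],[0,0,0]],[85,[0,0,-35],[0,0,0]],[85,[0,0,-35],[0,0,0]],[85,[0,0,-25],[0,0,0]],[85,[0,0,-5],[0,0,0]],[85,[0,0,0],[0,0,0]]]'

```text
time_s: 23.35
eef_pos: [601.9, -159.8, 154.6]
ee_rot: [0.002, -0.125, 0.992, -0.001]
force: [-0.7, 0.5, -0.7]
grip_width: 0.992
```

```bash
python3 -c "
from h import *
c,s,T=wristcap(); caserect(c,(600,-160)); cv2.imwrite('pics/wB2.png',c['color'])
rows([539,-314,150],191.3)"
```

```text
blob 13189 [ 593.8 -161.    41.8] ((600.6644897460938, -159.29010009765625), (151.54489135742188, 46.08603286743164), 14.204731941223145)
 blob 1078 [ 591.  -283.5   40.7] ((587.50146484375, -283.2578430175781), (45.62132263183594, 13.419445037841797), 0.4997870922088623)
t 23.4 pos [ 601.2 -159.5  152.4] ang 194.31 tiltz [ 0.001 -0.    -1.   ] turn(units) [-0.    0.01  0.5 ] shift [  91.2 -139.3    2.4] F [-0.1 -0.5 -0.6] M [-0.017  0.004 -0.003] gw 0.995
```

View pics/wB2.png

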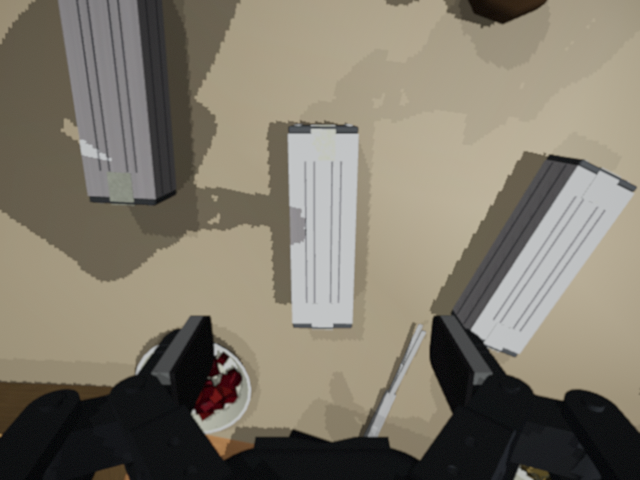

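B lies back within 1 mm (px 323,228). On to C.

Request:
carry_out --plan '[[85,[0,0,0],[0,0,0.5]],[85,[9,-14,0],[0,0,0]],[85,[17,-26,0],[0,0,0]],[85,[20,-30,0],[0,0,0]],[85,[20,-30,2],[0,0,0]],[85,[16,-25,0],[0,0,0]],[85,[9,-14,0],[0,0,0]],[85,[0,0,0],[0,0,0]],[85,[0,0,0],[0,0,0]]]'

```text
time_s: 24.15
eef_pos: [538.5, -313.7, 148.4]
ee_rot: [-0.001, -0.098, 0.995, 0.001]
force: [0.0, 0.2, 0.3]
grip_width: 0.996
```

```bash
python3 -c "
from h import *
c,s,T=wristcap(); caserect(c,(538,-314)); cv2.imwrite('pics/wC.png',c['color'])
rows([539,-314,14],191.3)"
```

```text
blob 13677 [ 532.1 -315.6   41.8] ((539.0650024414062, -314.1622314453125), (151.25881958007812, 46.10331344604492), 11.619317054748535)
 blob 1055 [ 546.7 -191.6   40.6] ((552.09130859375, -188.1050262451172), (44.60585021972656, 16.442983627319336), 11.380422592163086)
t 24.2 pos [ 539.  -312.9  148.7] ang 191.31 tiltz [-0.002  0.002 -1.   ] turn(units) [ 0.02 -0.01  0.  ] shift [  0.2  -1.1 134.7] F [ 0.1  0.5 -0.4] M [-0.018  0.051  0.011] gw 0.995
```

View pics/wC.png

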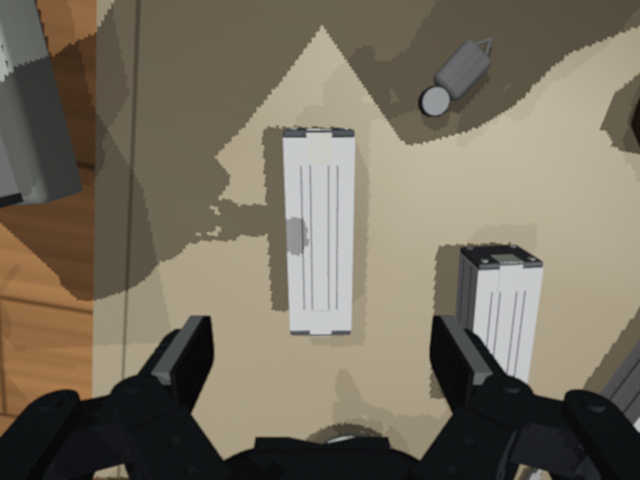

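C is centred at px (319,232), and the loupe at (455,80) is clear.

Request:
carry_out --plan '[[85,[0,-1,10],[0,0,0]],[85,[0,0,25],[0,0,0]],[85,[0,0,30],[0,0,0]],[85,[0,0,30],[0,0,0]],[85,[0,0,20],[0,0,0]],[85,[0,0,12],[0,0,0]],[85,[0,0,7],[0,0,0]],[60,[0,0,0],[0,0,0]],[44,[0,0,0],[0,0,0]],[40,[0,0,0],[0,0,0]],[40,[0,0,0],[0,0,0]],[40,[0,0,0],[0,0,0]],[40,[0,0,0],[0,0,0]],[40,[0,0,0],[0,0,0]]]'

```text
time_s: 25.37
eef_pos: [540.1, -315.1, 17.6]
ee_rot: [0.001, -0.099, 0.995, -0.001]
force: [-0.5, 1.0, 6.6]
grip_width: 0.528
```

```bash
python3 -c "
from h import *
feel(2);s,T=pose();print(s['grip_width'])"
```

```text
25.37 tool-M [-0.166  0.04  -0.049] tau456 [-0.1129 -0.2299  0.0309] F [-0.53  1.04  6.58] pos [ 540.1 -315.1   17.6] tilt x.z -0.1 q5 0.9956
25.42 tool-M [-0.15   0.071 -0.025] tau456 [-0.1123 -0.23    0.0307] F [-0.63 -0.11  6.54] pos [ 540.1 -315.1   17.6] tilt x.z -0.1 q5 0.9956
0.5337339405866919
```

Request:
carry_out --plan '[[40,[0,0,-3],[0,0,0]],[40,[0,0,-8],[0,0,0]],[40,[0,0,-15],[0,0,0]],[40,[0,0,-22],[0,0,0]],[40,[0,0,-25],[0,0,0]],[40,[0,0,-22],[0,0,0]],[40,[0,0,-15],[0,0,0]],[40,[0,0,-8],[0,0,0]],[40,[0,0,0],[0,0,0]],[40,[0,0,0],[0,0,0]]]'

```text
time_s: 26.25
eef_pos: [539.2, -314.5, 133.5]
ee_rot: [-0.0, -0.099, 0.995, 0.0]
force: [-0.4, 0.0, -2.8]
grip_width: 0.528
```

Request:
carry_out --plan '[[40,[0,0,0],[0,0.3,0]],[40,[0,0,0],[0,0.5,0]],[40,[0,0,0],[0,0.6,0]],[40,[0,0,0],[0,0.6,0]],[40,[0,0,0],[0,0.6,0]],[40,[0,0,0],[0,0.6,0]],[40,[0,0,0],[0,0.5,0]],[40,[0,0,0],[0,0.3,0]],[40,[0,0,0],[0,0.2,0]],[40,[0,0,0],[0,0,0]],[40,[0,0,0],[0,0,0]],[40,[0,0,0],[0,0,0]],[40,[0,0,0],[0,0,0]]]'

```text
time_s: 27.33
eef_pos: [539.2, -314.8, 134.2]
ee_rot: [-0.217, -0.096, 0.971, -0.022]
force: [-0.2, 0.4, -2.4]
grip_width: 0.529
```

Request:
carry_out --plan '[[40,[0,0,0],[0,-0.3,0]],[40,[0,0,0],[0,-0.5,0]],[40,[0,0,0],[0,-0.6,0]],[40,[0,0,0],[0,-0.6,0]],[40,[0,0,0],[0,-0.6,0]],[40,[0,0,0],[0,-0.6,0]],[40,[0,0,0],[0,-0.5,0]],[40,[0,0,0],[0,-0.3,0]],[40,[0,0,0],[0,-0.2,0]],[40,[0,0,0],[0,0,0]],[40,[0,0,0],[0,0,0]],[40,[0,0,0],[0,0,0]],[40,[0,0,0],[0,0,0]]]'

```text
time_s: 28.42
eef_pos: [539.6, -314.5, 133.9]
ee_rot: [-0.0, -0.099, 0.995, 0.0]
force: [-0.8, -0.2, -1.9]
grip_width: 0.529
```

```bash
python3 -c "
from h import *
feel(5)"
```

```text
28.42 tool-M [0.037 0.017 0.015] tau456 [-0.0125  0.0086  0.0035] F [-0.82 -0.24 -1.91] pos [ 539.6 -314.5  133.9] tilt x.z 0.03 q5 1.2268
28.47 tool-M [-0.029  0.034 -0.029] tau456 [-0.0099  0.0076  0.0034] F [-0.39  0.72 -1.9 ] pos [ 539.6 -314.5  133.8] tilt x.z 0.03 q5 1.2267
28.52 tool-M [ 0.009 -0.014 -0.026] tau456 [-0.0074  0.0064  0.0029] F [-0.16  0.44 -2.89] pos [ 539.6 -314.5  133.8] tilt x.z 0.02 q5 1.2266
28.57 tool-M [ 0.027 -0.029  0.011] tau456 [-0.0053  0.0052  0.0023] F [-0.03 -1.12 -2.24] pos [ 539.6 -314.5  133.9] tilt x.z 0.02 q5 1.2265
28.62 tool-M [-0.008  0.025 -0.005] tau456 [-0.0039  0.0042  0.0017] F [-0.01  0.43 -2.53] pos [ 539.6 -314.5  133.9] tilt x.z 0.01 q5 1.2265
```

Request:
carry_out --plan '[[40,[0,0,0],[0,-0.3,0]],[40,[0,0,0],[0,-0.5,0]],[40,[0,0,0],[0,-0.6,0]],[40,[0,0,0],[0,-0.6,0]],[40,[0,0,0],[0,-0.6,0]],[40,[0,0,0],[0,-0.6,0]],[40,[0,0,0],[0,-0.5,0]],[40,[0,0,0],[0,-0.3,0]],[40,[0,0,0],[0,-0.2,0]],[40,[0,0,0],[0,0,0]],[40,[0,0,0],[0,0,0]],[40,[0,0,0],[0,0,0]],[40,[0,0,0],[0,0,0]]]'

```text
time_s: 29.7
eef_pos: [544.6, -312.5, 137.3]
ee_rot: [0.212, -0.093, 0.973, 0.021]
force: [0.4, 1.0, -2.6]
grip_width: 0.529
```

Request:
carry_out --plan '[[40,[0,0,0],[0,0.3,0]],[40,[0,0,0],[0,0.5,0]],[40,[0,0,0],[0,0.6,0]],[40,[0,0,0],[0,0.6,0]],[40,[0,0,0],[0,0.6,0]],[40,[0,0,0],[0,0.6,0]],[40,[0,0,0],[0,0.5,0]],[40,[0,0,0],[0,0.3,0]],[40,[0,0,0],[0,0.2,0]],[40,[0,0,0],[0,0,0]],[40,[0,0,0],[0,0,0]],[40,[0,0,0],[0,0,0]],[40,[0,0,0],[0,0,0]]]'

```text
time_s: 30.78
eef_pos: [544.1, -312.8, 137.3]
ee_rot: [-0.005, -0.095, 0.996, 0.0]
force: [-0.1, -0.0, -1.9]
grip_width: 0.524
```

```bash
python3 -c "
from h import *
feel(6)"
```

```text
30.78 tool-M [-0.035 -0.02  -0.02 ] tau456 [-0.0109  0.0168 -0.0047] F [-0.12 -0.05 -1.9 ] pos [ 544.1 -312.8  137.3] tilt x.z 0.52 q5 1.2474
30.83 tool-M [-0.007 -0.027  0.03 ] tau456 [-0.0135  0.0175 -0.0044] F [-0.64 -0.99 -1.36] pos [ 544.1 -312.8  137.3] tilt x.z 0.52 q5 1.2475
30.88 tool-M [-0.009 -0.016  0.024] tau456 [-0.016   0.0187 -0.0036] F [ 0.96  0.21 -2.05] pos [ 544.2 -312.8  137.4] tilt x.z 0.53 q5 1.2476
30.93 tool-M [0.025 0.011 0.019] tau456 [-0.0182  0.0197 -0.0028] F [-0.56 -0.49 -3.08] pos [ 544.2 -312.8  137.4] tilt x.z 0.53 q5 1.2476
30.98 tool-M [ 0.033 -0.005 -0.03 ] tau456 [-0.0197  0.0206 -0.0022] F [ 0.17 -0.04 -1.83] pos [ 544.2 -312.8  137.3] tilt x.z 0.53 q5 1.2477
31.03 tool-M [-0.01  -0.019 -0.019] tau456 [-0.0208  0.0212 -0.0016] F [-0.25 -1.45 -2.21] pos [ 544.3 -312.8  137.3] tilt x.z 0.53 q5 1.2477
```

C shows no shift: the residual 0.02 N m matches its leftover 0.5° tilt, left because the arm met a limit in the last rock. So A is the loose one. I'll correct the small pose drift before setting C down.

```bash
python3 -c "
from h import *
rows([539.8,-314.8,18.5],191.3)"
```

```text
t 31.03 pos [ 544.3 -312.8  137.3] ang 190.87 tiltz [-0.009 -0.001 -1.   ] turn(units) [ 0.01 -0.09 -0.07] shift [  4.8  -1.1 118.8] F [-0.3 -1.4 -2.2] M [ 0.014 -0.017  0.019] gw 0.529
```

Request:
carry_out --plan '[[40,[2.4,-0.5,5],[0,-0.09,-0.07]],[40,[2.4,-0.5,15],[0,0,0]],[40,[0,0,24],[0,0,0]],[40,[0,0,26],[0,0,0]],[40,[0,0,22],[0,0,0]],[40,[0,0,12],[0,0,0]],[40,[0,0,6],[0,0,0]],[40,[0,0,3],[0,0,0]],[40,[0,0,2],[0,0,0]],[40,[0,0,1],[0,0,0]],[40,[0,0,0],[0,0,0]],[40,[0,0,0],[0,0,0]]]'

```text
time_s: 32.03
eef_pos: [540.1, -314.7, 22.1]
ee_rot: [0.0, -0.098, 0.995, 0.0]
force: [-0.5, -0.0, -2.4]
grip_width: 0.527
```

```bash
python3 -c "
from h import *
feel(2)
rows([539.8,-314.8,17.5],191.3)"
```

```text
32.03 tool-M [-0.001  0.008  0.008] tau456 [ 0.0007 -0.0028 -0.0011] F [-0.47 -0.   -2.38] pos [ 540.1 -314.7   22.1] tilt x.z -0.05 q5 1.0067
32.08 tool-M [0.016 0.012 0.063] tau456 [ 0.0007  0.0015 -0.0008] F [ 0.67 -0.01 -1.73] pos [ 540.1 -314.6   22. ] tilt x.z -0.04 q5 1.0067
t 32.08 pos [ 540.1 -314.6   22. ] ang 191.31 tiltz [ 0.001  0.    -1.   ] turn(units) [0.   0.01 0.  ] shift [ 0.3 -0.1  4.5] F [ 0.7 -0.  -1.7] M [-0.018  0.008 -0.063] gw 0.527
```

Request:
carry_out --plan '[[40,[0,0,2],[0,0,0]],[40,[0,0,1.5],[0,0,0]],[40,[0,0,1],[0,0,0]],[40,[0,0,0],[0,0,0]],[40,[0,0,0],[0,0,0]],[60,[0,0,0],[0,0,0]],[70,[0,0,0],[0,0,0]],[85,[0,0,0],[0,0,0]],[85,[0,0,0],[0,0,0]],[85,[0,0,-10],[0,0,0]],[85,[0,0,-25],[0,0,0]],[85,[0,0,-35],[0,0,0]],[85,[0,0,-35],[0,0,0]],[85,[0,0,-22],[0,0,0]],[85,[0,0,-5],[0,0,0]],[85,[0,0,0],[0,0,0]]]'

```text
time_s: 33.42
eef_pos: [540.3, -315.0, 151.0]
ee_rot: [0.001, -0.098, 0.995, -0.001]
force: [-1.1, 0.3, -0.5]
grip_width: 0.99
```

```bash
python3 -c "
from h import *
c,s,T=wristcap(); caserect(c,(538,-314)); cv2.imwrite('pics/wC2.png',c['color'])
rows([583.5,4.3,150],170.4)"
```

```text
blob 13537 [ 532.1 -315.6   41.8] ((539.0003051757812, -314.14447021484375), (151.52230834960938, 46.20833969116211), 11.66635513305664)
 blob 1029 [ 546.9 -191.6   40.6] ((552.2413330078125, -188.1520233154297), (44.70408248901367, 16.249958038330078), 11.225473403930664)
t 33.47 pos [ 539.8 -314.5  149. ] ang 191.3 tiltz [ 0.     0.001 -1.   ] turn(units) [0.01 0.   3.48] shift [ 10.  321.7  -1. ] F [ 0.2  0.7 -1. ] M [-0.026  0.018 -0.007] gw 0.997
```

View pics/wC2.png

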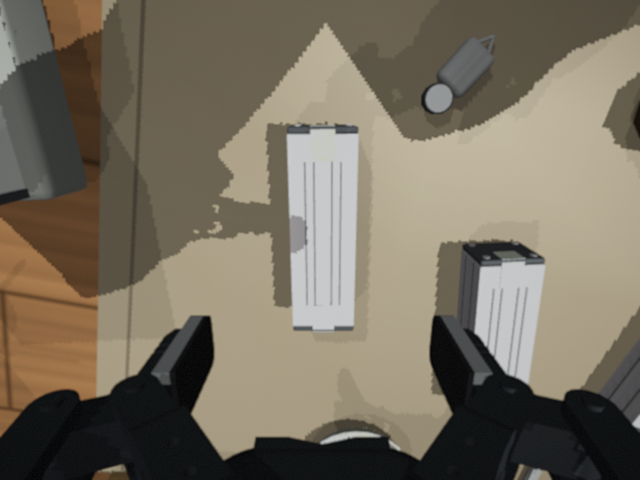

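C lies back within 0.1 mm as measured (px 322,228). Now back to A for the jig.

Request:
carry_out --plan '[[85,[0,0,0],[0,0,0.88]],[85,[0,0,0],[0,0,0.9]],[85,[0,0,0],[0,0,0.9]],[85,[0,0,0],[0,0,0.8]],[85,[0,18,0],[0,0,0]],[85,[1,30,0],[0,0,0]],[85,[1,36,0],[0,0,0]],[85,[1,38,0],[0,0,0]],[85,[1,38,0],[0,0,0]],[85,[2,38,0],[0,0,0]],[85,[1,38,0],[0,0,0]],[85,[1,36,0],[0,0,0]],[85,[1,30,-1],[0,0,0]],[85,[1,19,0],[0,0,0]],[85,[0,0,0],[0,0,0]],[85,[0,0,0],[0,0,0]]]'

```text
time_s: 34.8
eef_pos: [582.7, 4.3, 148.6]
ee_rot: [-0.002, 0.083, 0.997, 0.001]
force: [-0.2, 0.3, 1.0]
grip_width: 0.996
```

```bash
python3 -c "
from h import *
c,s,T=wristcap(); caserect(c,(583,4)); cv2.imwrite('pics/wA3.png',c['color'])
rows([583.5,4.3,13],170.4)"
```

```text
blob 13655 [576.7   5.4  41.8] ((583.5167236328125, 4.263996124267578), (46.10250473022461, 151.15090942382812), 80.36839294433594)
t 34.85 pos [582.8   3.4 148.9] ang 170.44 tiltz [-0.003  0.001 -1.   ] turn(units) [ 0.01 -0.03  0.01] shift [ -0.5   1.  135.9] F [ 0.2  0.6 -0.1] M [ 0.042 -0.01   0.048] gw 0.994
```

View pics/wA3.png

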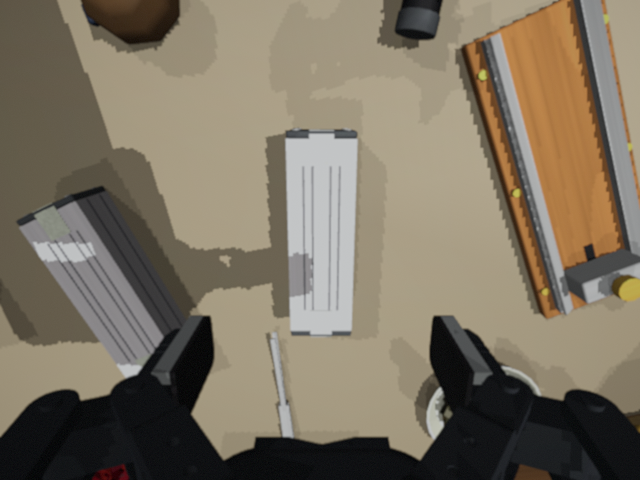

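Request:
carry_out --plan '[[85,[-0.5,1,10],[0,0,0]],[85,[0,0,25],[0,0,0]],[85,[0,0,30],[0,0,0]],[85,[0,0,30],[0,0,0]],[85,[0,0,20],[0,0,0]],[85,[0,0,11],[0,0,0]],[85,[0,0,5],[0,0,0]],[60,[0,0,0],[0,0,0]],[44,[0,0,0],[0,0,0]],[40,[0,0,0],[0,0,0]],[40,[0,0,0],[0,0,0]],[40,[0,0,0],[0,0,0]],[40,[0,0,0],[0,0,0]],[40,[0,0,0],[0,0,0]]]'

```text
time_s: 36.02
eef_pos: [584.8, 4.4, 20.6]
ee_rot: [0.001, 0.083, 0.997, 0.0]
force: [-1.1, -0.0, 6.9]
grip_width: 0.531
```

```bash
python3 -c "
from h import *
feel(2);c,s,T=wristcap(); cv2.imwrite('pics/gA.png',c['color'])
c=cap('side'); cv2.imwrite('pics/sA.png',c['color'][200:300,260:420].repeat(4,0).repeat(4,1))
a=np.radians(14.6); print(np.array([570,191])-25*np.array([np.cos(a),np.sin(a)]))
rows([545.8,184.7,130],194.6)"
```

```text
36.02 tool-M [ 0.109  0.203 -0.011] tau456 [ 0.1173 -0.2493 -0.0123] F [-1.12 -0.05  6.91] pos [584.8   4.4  20.6] tilt x.z -0.13 q5 0.9341
36.07 tool-M [ 0.067  0.153 -0.003] tau456 [ 0.1172 -0.2492 -0.0123] F [-0.76 -0.56  6.66] pos [584.8   4.4  20.6] tilt x.z -0.13 q5 0.9341
[545.80727074 184.69826604]
t 36.17 pos [584.8   4.4  20.6] ang 170.43 tiltz [ 0.002  0.    -1.   ] turn(units) [ 0.    0.02 -4.03] shift [  -7.7  184.3 -109.4] F [-1.  -0.   7.1] M [-0.11   0.144 -0.017] gw 0.531
```

View pics/sA.png

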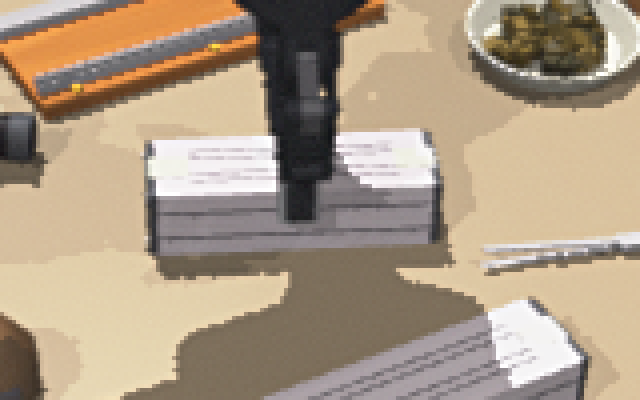

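View pics/gA.png

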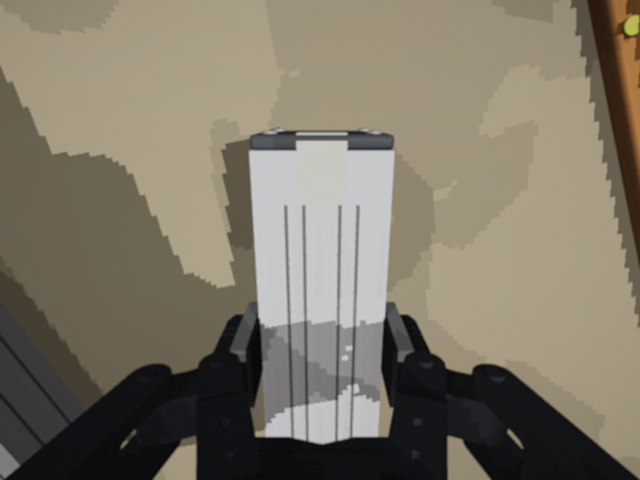

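The side crop shows the fingertips gripping the upper half of the case, about 20 mm above its bottom, so they will clear the 12 mm rails. Lift, turn, and carry to above the jig.

Request:
carry_out --plan '[[40,[0,0,-3],[0,0,0]],[40,[0,0,-10],[0,0,0]],[40,[0,0,-20],[0,0,0]],[40,[0,0,-25],[0,0,0]],[40,[0,0,-20],[0,0,-0.4]],[40,[0,0,-12],[0,0,-0.7]],[40,[0,0,-5],[0,0,-0.8]],[40,[0,0,0],[0,0,-0.8]],[40,[0,0,0],[0,0,-0.8]],[40,[0,0,0],[0,0,-0.53]],[40,[-1,18,0],[0,0,0]],[40,[-1,26,0],[0,0,0]],[40,[-1,30,0],[0,0,0]],[40,[-1,32,0],[0,0,0]],[40,[-1,30,0],[0,0,0]],[40,[-1,24,0],[0,0,0]],[40,[-1,16,0],[0,0,0]],[40,[-1,8,0],[0,0,0]],[40,[0,0,0],[0,0,0]],[40,[0,0,0],[0,0,0]]]'

```text
time_s: 37.83
eef_pos: [545.5, 184.2, 114.6]
ee_rot: [0.0, -0.127, 0.992, 0.0]
force: [-0.1, -0.9, -2.7]
grip_width: 0.53
```

```bash
python3 -c "
from h import *
c,s,T=wristcap(); cv2.imwrite('pics/j1.png',c['color'])
c2=cap('side'); cv2.imwrite('pics/j1s.png',cv2.resize(c2['color'][80:260,200:440],None,fx=3,fy=3))
feel(2)
rows([545.8,184.7,33],194.6)
# rails/base fit in this view
W=cloud(c)
import pickle; pickle.dump(c,open('j1.pkl','wb'))
"
```

```text
37.93 tool-M [ 0.01  -0.092  0.025] tau456 [ 0.0213  0.0482 -0.0029] F [ 0.51 -0.01 -2.04] pos [545.7 183.6 114.4] tilt x.z 0.0 q5 1.1173
37.98 tool-M [-0.041 -0.069 -0.001] tau456 [ 0.0101  0.0449 -0.006 ] F [ 0.67  0.43 -1.9 ] pos [545.7 183.5 114.4] tilt x.z 0.0 q5 1.1173
t 37.98 pos [545.7 183.5 114.4] ang 194.53 tiltz [-0.     0.001 -1.   ] turn(units) [ 0.01 -0.   -0.01] shift [-0.4  1.1 81.4] F [ 0.7  0.4 -1.9] M [ 0.057 -0.057  0.001] gw 0.533
```

View pics/j1.png

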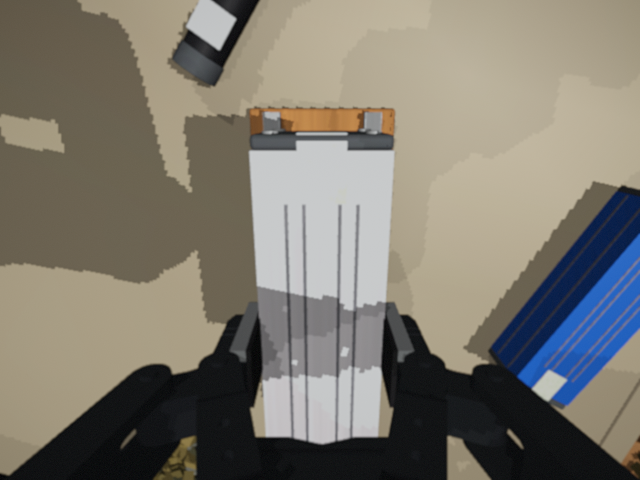

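View pics/j1s.png

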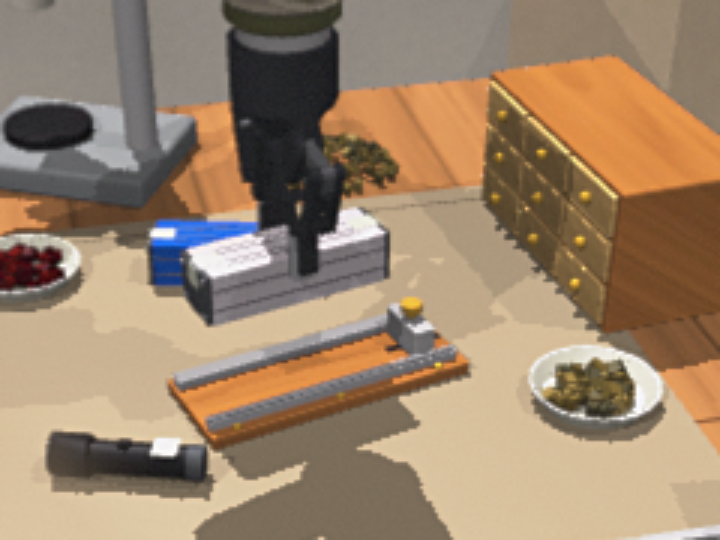

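The wrist view shows the case (px 249–393) centred over the jig's rear end (base 249–395, rail centres at 270 and 372). The side view shows it above the channel, behind the stop. Lowering now, slowly at the end.

Request:
carry_out --plan '[[40,[0,0,6],[0,0,0]],[40,[0,0,13],[0,0,0]],[40,[0,0,16],[0,0,0]],[40,[0,0,14],[0,0,0]],[40,[0,0,9],[0,0,0]],[40,[0,0,5],[0,0,0]],[40,[0,0,4],[0,0,0]],[40,[0,0,3],[0,0,0]],[40,[0,0,2.5],[0,0,0]],[40,[0,0,2],[0,0,0]],[40,[0,0,1.5],[0,0,0]],[40,[0,0,0],[0,0,0]]]'

```text
time_s: 38.98
eef_pos: [545.3, 184.7, 38.3]
ee_rot: [-0.0, -0.127, 0.992, 0.001]
force: [-0.3, 0.1, -1.6]
grip_width: 0.53
```

```bash
python3 -c "
from h import *
feel(2)
c2=cap('side'); cv2.imwrite('pics/j2s.png',cv2.resize(c2['color'][120:250,230:390],None,fx=4.5,fy=4.5))
c,s,T=wristcap(); cv2.imwrite('pics/j2.png',c['color'])
rows([545.8,184.7,33],194.6)
"
```

```text
38.98 tool-M [-0.053 -0.026 -0.023] tau456 [ 0.0017 -0.0211 -0.0001] F [-0.28  0.08 -1.62] pos [545.3 184.7  38.3] tilt x.z -0.0 q5 0.9582
39.03 tool-M [ 0.054 -0.046  0.033] tau456 [ 0.0007  0.0174 -0.    ] F [-0.12 -0.28 -2.14] pos [545.4 184.7  38.4] tilt x.z -0.01 q5 0.9584
t 39.13 pos [545.5 184.7  38.5] ang 194.61 tiltz [ 0.     0.001 -1.   ] turn(units) [0.01 0.   0.  ] shift [-0.3 -0.1  5.5] F [-1.2 -0.5 -2.9] M [-0.007 -0.066  0.001] gw 0.523
```

View pics/j2s.png

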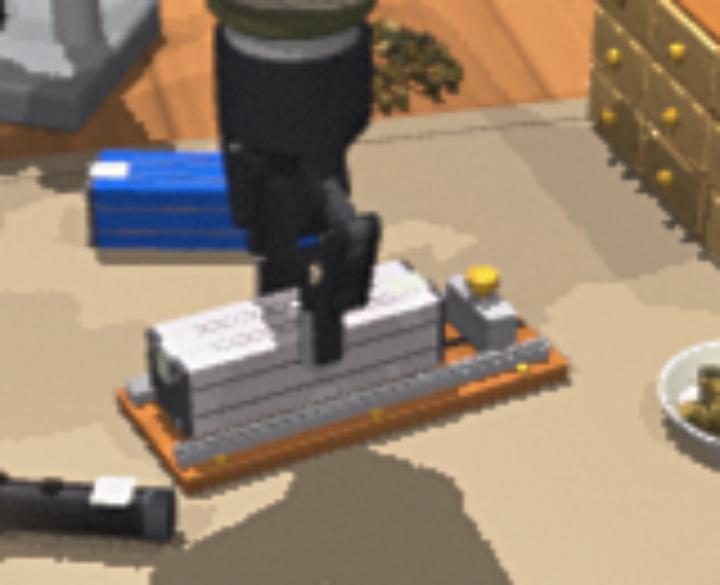

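View pics/j2.png

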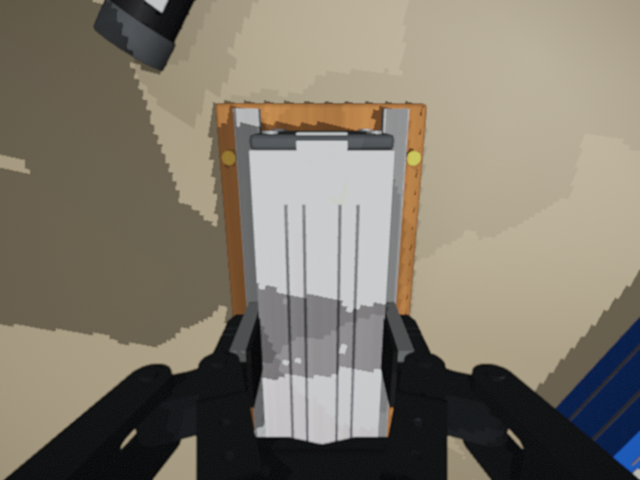

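The case is between the rails (base px 216–425, case 249–393), about 5 mm above the floor, with the fingertips clear of the rails. Lower the rest slowly.

Request:
carry_out --plan '[[40,[0,0,1.5],[0,0,0]],[40,[0,0,1.2],[0,0,0]],[40,[0,0,1],[0,0,0]],[40,[0,0,0.5],[0,0,0]],[40,[0,0,0],[0,0,0]],[40,[0,0,0],[0,0,0]]]'

```text
time_s: 39.63
eef_pos: [545.3, 184.7, 34.1]
ee_rot: [-0.0, -0.127, 0.992, 0.001]
force: [0.3, -0.7, -2.7]
grip_width: 0.532
```

```bash
python3 -c "
from h import *
feel(3)"
```

```text
39.63 tool-M [-0.01  -0.057  0.002] tau456 [0.0011 0.0378 0.0002] F [ 0.26 -0.72 -2.74] pos [545.3 184.7  34.1] tilt x.z 0.01 q5 0.9499
39.68 tool-M [-0.016 -0.024 -0.022] tau456 [ 0.0015  0.0397 -0.0002] F [-0.61 -0.44 -3.34] pos [545.4 184.7  34.1] tilt x.z -0.0 q5 0.9499
39.73 tool-M [ 0.005 -0.037 -0.082] tau456 [0.0012 0.04   0.    ] F [ 0.11 -0.27 -1.98] pos [545.4 184.7  34.2] tilt x.z -0.01 q5 0.9499
```

Request:
carry_out --plan '[[40,[0,0,0.6],[0,0,0]],[40,[0,0,0.5],[0,0,0]],[40,[0,0,0.4],[0,0,0]],[40,[0,0,0],[0,0,0]],[40,[0,0,0],[0,0,0]]]'

```text
time_s: 40.15
eef_pos: [545.4, 184.7, 32.6]
ee_rot: [-0.0, -0.127, 0.992, 0.001]
force: [-0.5, -0.0, -0.8]
grip_width: 0.528
```

```bash
python3 -c "
from h import *
feel(3)"
```

```text
40.15 tool-M [ 0.007 -0.033 -0.02 ] tau456 [ 0.0061 -0.0004 -0.0025] F [-0.53 -0.02 -0.8 ] pos [545.4 184.7  32.6] tilt x.z -0.0 q5 0.9468
40.2 tool-M [-0.004  0.012 -0.033] tau456 [ 0.0057 -0.0057 -0.0023] F [ 0.03  0.29 -1.41] pos [545.4 184.7  32.6] tilt x.z -0.0 q5 0.9468
40.25 tool-M [-0.003 -0.006  0.026] tau456 [ 0.0055 -0.0075 -0.0022] F [-0.43  0.68 -2.  ] pos [545.3 184.7  32.6] tilt x.z -0.0 q5 0.9469
```

The case is touching the channel floor. Before sliding, I'll estimate the stop's face from the earlier jig picture.

```bash
python3 -c "
from h import *
import pickle
c=pickle.load(open('wj.pkl','rb'))
a=np.radians(14.6);d=np.array([np.cos(a),np.sin(a)])
for u,v in [(345,279),(364,269),(384,258)]:
  for z in (12,38):
    p=world(c,u,v,z=z); print((u,v,z),p.round(1),round((p[:2]-[570,191])@d,1))
"
```

```text
(345, 279, 12) [654.4 184.8  12. ] 80.1
(345, 279, 38) [643.  186.1  38. ] 69.4
(364, 269, 12) [648.5 208.1  12. ] 80.2
(364, 269, 38) [637.5 207.9  38. ] 69.6
(384, 258, 12) [641.8 232.3  12. ] 79.9
(384, 258, 38) [631.2 230.5  38. ] 69.2
```

Request:
carry_out --plan '[[40,[-1,0,0],[0,0,0]],[40,[-2,0,0],[0,0,0]],[40,[-2,0,0],[0,0,0]],[40,[-2,0,0],[0,0,0]],[40,[-2,0,0],[0,0,0]],[40,[-2,0,0],[0,0,0]],[40,[-2,0,0],[0,0,0]],[40,[-1,0,0],[0,0,0]]]'

```text
time_s: 40.92
eef_pos: [559.2, 188.3, 32.6]
ee_rot: [0.0, -0.127, 0.992, 0.001]
force: [-1.3, 0.3, 0.5]
grip_width: 0.524
```

```bash
cat >> h.py <<'E'
def slide(n=3):
    a=np.radians(14.6);d=np.array([np.cos(a),np.sin(a)]);nn=np.array([-d[1],d[0]])
    for i in range(n):
        s,T=pose(); F=np.array(s['force']); p=T[:2,3]-[570,191]
        print(round(s['time_s'],2),'along',round(p@d,2),'lat',round(p@nn,2),'z',T[2,3].round(1),'Falong',round(F[:2]@d,2),'Flat',round(F[:2]@nn,2),'Fz',F[2].round(2),'tau',np.round(s['tau'],2),'gw',round(s['grip_width'],3))
        if i<n-1: ctrl.capture('side')
E
python3 -c "
from h import *
slide(2)"
```

```text
40.92 along -11.15 lat 0.1 z 32.6 Falong -1.18 Flat 0.61 Fz 0.48 tau [-2.000e-02 -5.219e+01 -2.168e+01  6.000e-02 -2.600e-01 -2.000e-02] gw 0.524
40.97 along -11.07 lat 0.1 z 32.6 Falong 0.81 Flat 0.66 Fz -1.97 tau [ 5.000e-02 -5.279e+01 -2.132e+01 -1.000e-02  1.600e-01  1.000e-02] gw 0.526
```

Request:
carry_out --plan '[[40,[-1.5,0,0],[0,0,0]],[40,[-1.5,0,0],[0,0,0]],[40,[-1.5,0,0],[0,0,0]],[40,[-1.5,0,0],[0,0,0]],[40,[-1.5,0,0],[0,0,0]],[40,[-1.5,0,0],[0,0,0]],[40,[-1,0,0],[0,0,0]],[40,[-1,0,0],[0,0,0]]]'

```text
time_s: 41.63
eef_pos: [569.5, 191.0, 32.6]
ee_rot: [-0.0, -0.127, 0.992, 0.001]
force: [-7.8, -1.4, 3.5]
grip_width: 0.531
```

```bash
python3 -c "
from h import *
slide(2)"
```

```text
41.63 along -0.44 lat 0.12 z 32.6 Falong -7.91 Flat 0.64 Fz 3.49 tau [-5.000e-02 -5.301e+01 -2.236e+01  6.000e-02 -8.500e-01 -4.000e-02] gw 0.531
41.68 along -0.5 lat 0.15 z 32.6 Falong -2.04 Flat 0.61 Fz -0.49 tau [-2.000e-02 -5.321e+01 -2.208e+01  4.000e-02 -3.500e-01 -4.000e-02] gw 0.526
```

Request:
carry_out --plan '[[40,[-0.8,0,0],[0,0,0]],[40,[-0.8,0,0],[0,0,0]],[40,[-0.7,0,0],[0,0,0]],[40,[-0.7,0,0],[0,0,0]]]'

```text
time_s: 42.02
eef_pos: [569.5, 191.0, 32.6]
ee_rot: [-0.004, -0.127, 0.992, 0.0]
force: [-23.1, -8.2, 15.3]
grip_width: 0.526
```

```bash
python3 -c "
from h import *
slide(2)"
```

```text
42.02 along -0.48 lat 0.17 z 32.6 Falong -24.38 Flat -2.14 Fz 15.3 tau [  0.43 -47.58 -27.66   0.96  -5.2   -0.17] gw 0.526
42.07 along -0.5 lat 0.14 z 32.6 Falong -20.14 Flat -2.32 Fz 11.9 tau [  0.38 -48.46 -27.     0.81  -4.45  -0.15] gw 0.531
```

The stop came sooner than the picture suggested, at "along" about −0.5, and force built to about 20–24 N. I'll ease off at once.

Request:
carry_out --plan '[[40,[1.5,0,0],[0,0,0]],[40,[1,0,0],[0,0,0]],[40,[0,0,0],[0,0,0]]]'

```text
time_s: 42.32
eef_pos: [569.5, 191.0, 32.6]
ee_rot: [-0.001, -0.127, 0.992, 0.001]
force: [-5.2, -2.1, 2.8]
grip_width: 0.527
```

```bash
python3 -c "
from h import *
slide(3);feel(1)"
```

```text
42.32 along -0.46 lat 0.14 z 32.6 Falong -5.53 Flat -0.74 Fz 2.84 tau [-1.000e-02 -5.247e+01 -2.318e+01  2.000e-01 -1.270e+00 -8.000e-02] gw 0.527
42.37 along -0.48 lat 0.14 z 32.6 Falong -6.22 Flat -0.38 Fz 2.75 tau [ 1.000e-02 -5.218e+01 -2.327e+01  2.200e-01 -1.360e+00 -8.000e-02] gw 0.526
42.42 along -0.46 lat 0.14 z 32.6 Falong -6.73 Flat -0.18 Fz 2.72 tau [ 2.000e-02 -5.204e+01 -2.333e+01  2.200e-01 -1.360e+00 -8.000e-02] gw 0.526
42.42 tool-M [0.139 0.87  0.057] tau456 [ 0.2212 -1.3648 -0.0842] F [-6.46 -1.87  2.72] pos [569.5 191.   32.6] tilt x.z 0.09 q5 0.9884
```

Now a light 6 N contact. Look to confirm it is the stop and not a jam.

```bash
python3 -c "
from h import *
c2=cap('side'); cv2.imwrite('pics/j3s.png',cv2.resize(c2['color'][120:250,230:390],None,fx=4.5,fy=4.5,interpolation=cv2.INTER_CUBIC))
c2=cap('top'); cv2.imwrite('pics/j3t.png',cv2.resize(c2['color'][190:340,180:300],None,fx=4,fy=4,interpolation=cv2.INTER_CUBIC))
slide(1)"
```

```text
42.52 along -0.46 lat 0.14 z 32.6 Falong -6.35 Flat -0.13 Fz 3.4 tau [ 3.000e-02 -5.195e+01 -2.337e+01  2.200e-01 -1.370e+00 -9.000e-02] gw 0.532
```

View pics/j3s.png

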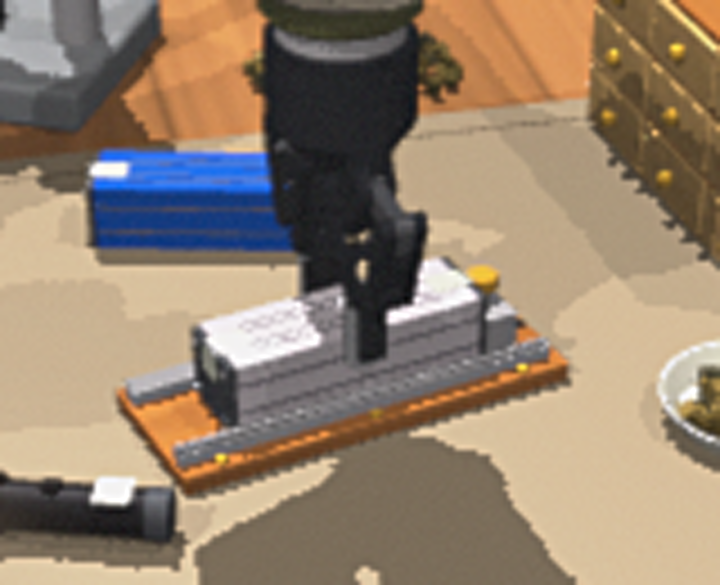

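View pics/j3t.png

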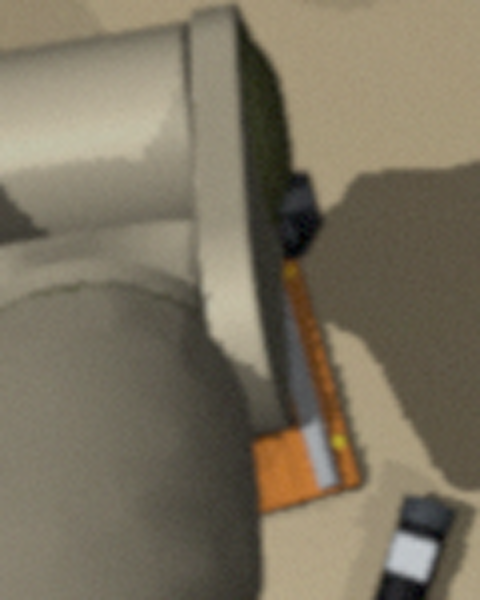

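The side view shows the case front face flush against the stop block at (480,315), lying flat between the rails. I'll reduce the push slightly, open, and lift away.

Request:
carry_out --plan '[[40,[0.3,0,0],[0,0,0]],[40,[0,0,0],[0,0,0]],[50,[0,0,0],[0,0,0]],[58,[0,0,0],[0,0,0]],[66,[0,0,0],[0,0,0]],[75,[0,0,0],[0,0,0]],[75,[0,0,0],[0,0,0]],[75,[0,0,-8],[0,0,0]],[75,[0,0,-20],[0,0,0]],[75,[0,0,-30],[0,0,0]],[75,[0,0,-35],[0,0,0]],[75,[0,0,-35],[0,0,0]],[75,[0,0,-20],[0,0,0]],[75,[0,0,0],[0,0,0]],[75,[0,0,0],[0,0,0]]]'

```text
time_s: 43.77
eef_pos: [570.1, 191.0, 181.9]
ee_rot: [0.001, -0.127, 0.992, 0.001]
force: [-0.7, 0.0, -0.3]
grip_width: 0.877
```

```bash
python3 -c "
from h import *
c,s,T=wristcap(); cv2.imwrite('pics/j4.png',c['color'])
W=cloud(c)
m=(W[...,2]>46)&(W[...,2]<60)&(np.hypot(W[...,0]-570,W[...,1]-191)<95)
n,l,st,ce=cv2.connectedComponentsWithStats(m.astype(np.uint8))
for i in range(1,n):
    if st[i,4]>300:
        P=W[l==i]; print(st[i],P.mean(0).round(1),P[:,2].std().round(2),cv2.minAreaRect(P[:,:2].astype(np.float32)))
c2=cap('side'); cv2.imwrite('pics/j4s.png',cv2.resize(c2['color'][120:250,230:390],None,fx=4.5,fy=4.5,interpolation=cv2.INTER_CUBIC))
slide(1)"
```

```text
[  289   123    66   214 12272] [564.2 190.1  53.8] 0.77 ((576.6280517578125, 193.40237426757812), (168.71690368652344, 46.193782806396484), 14.677163124084473)
43.87 along -0.79 lat 0.0 z 179.6 Falong -1.13 Flat -0.12 Fz -0.75 tau [ 6.000e-02 -5.171e+01 -2.639e+01  0.000e+00  1.000e-02 -0.000e+00] gw 0.883
```

View pics/j4.png

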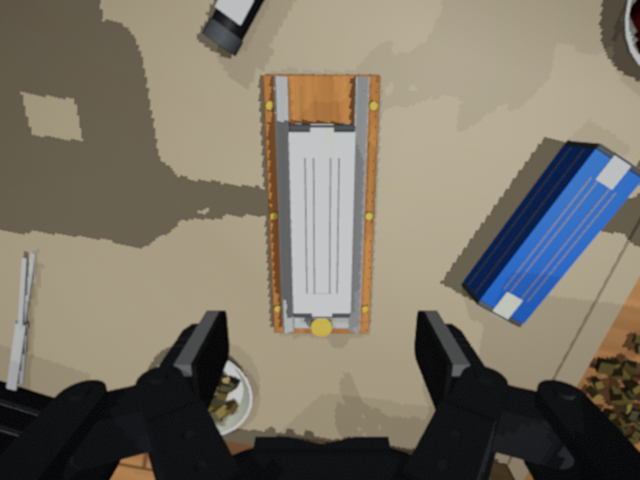

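View pics/j4s.png

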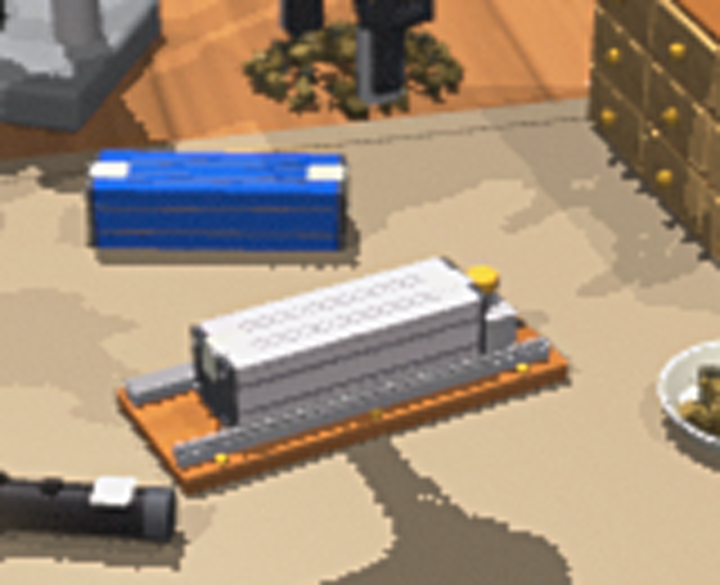

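```bash
python3 -c "
import cv2,numpy as np
a=cv2.imread('pics/j3s.png',0).astype(np.float32);b=cv2.imread('pics/j4s.png',0).astype(np.float32)
for n,(x0,x1,y0,y1) in {'rear':(175,275,310,430),'front':(430,520,250,360),'jig':(120,230,430,500)}.items():
    print(n,np.array(cv2.phaseCorrelate(a[y0:y1,x0:x1],b[y0:y1,x0:x1],cv2.createHanningWindow((x1-x0,y1-y0),cv2.CV_32F))[0])/4.5)
"
```

```text
rear [ 0.00531607 -0.00736895]
front [-0.01018597  0.02085424]
jig [-0.0110941  -0.02135608]
```

The case moved less than 0.02 px on release, so it is still against the stop. One overall check, then I'll hand in.

```bash
python3 -c "
from h import *
c2=cap('side'); cv2.imwrite('pics/end.png',c2['color'])
a=cv2.imread('pics/side0.png'); d=cv2.absdiff(a,c2['color']).max(2)
for n,(x0,x1,y0,y1) in {'B':(315,415,270,335),'C':(300,415,340,420),'torch':(210,275,220,245),'rock':(232,275,272,312),'loupe':(250,295,350,380),'tweez':(380,445,250,270),'blue':(245,310,150,180)}.items():
    A=cv2.cvtColor(a,6)[y0:y1,x0:x1].astype(np.float32);B=cv2.cvtColor(c2['color'],6)[y0:y1,x0:x1].astype(np.float32)
    print(n,np.round(cv2.phaseCorrelate(A,B,cv2.createHanningWindow((x1-x0,y1-y0),cv2.CV_32F))[0],2))
"
```

```text
B [-0.3   0.18]
C [-0.07  0.04]
torch [-0.04  0.5 ]
rock [ 0.64 -0.32]
loupe [0.49 0.1 ]
tweez [-0.01  0.08]
blue [-0.13 -0.12]
```

View pics/end.png

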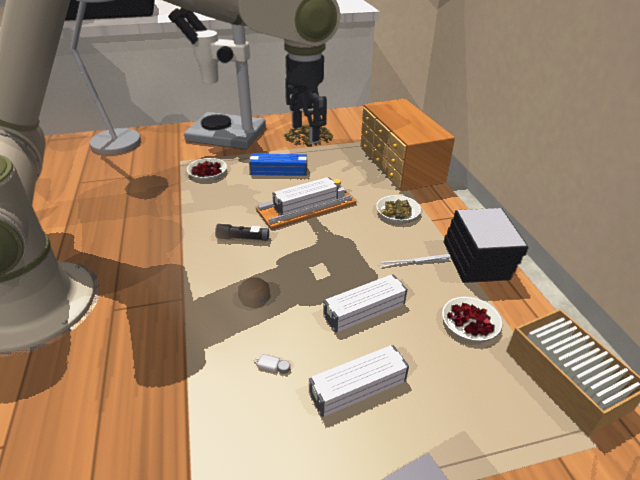

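The end view shows the case in the jig at px (305,200) and the other two at (365,303) and (358,378), flat in place. The sub-pixel differences at the rock, loupe and torch fit the changed shadows. Handing in.

```bash
python3 -c "
from h import *
print(ctrl.finish_job()); print(ctrl.sense()['time_s'])"
```

```text
the job is handed in; nothing more can be done
None
the job is handed in; nothing more can be done
```

The loose stone was in the silver case nearest the jig. That case now lies flat in the channel against the end stop, released, and the job is handed in at about 44 s of the 72 s allowed.

- **Finding the loose stone:** I lifted each of the three silver cases and rocked it about 25° each way. The case nearest the jig shifted its balance by about 0.064 N m between the two level readings. The other two settled back to about zero, apart from 0.02 N m on the far one that matched a leftover 0.5° tilt.
- **The other two cases:** both went back flat, within about 1 mm and 0.1 mm of where they were by the wrist camera.
- **In the jig:** the stop was met about 74 mm ahead of the channel point. The case did not move measurably when I let go (under 0.02 px in the side view).
- **What went less well:** I ran one slide step without checking the force first, so the push on the stop briefly reached about 24 N. That is just under the 25 N limit and not the light pressure asked for. I eased it to about 6 N straight away, then backed off slightly more before letting go. While rocking the far case the arm also reached a limit, which shifted its pose by about 5 mm; I corrected that before setting it down.
- **Last check:** in the final side view the tools, the rock and the blue look-alike were in place. Differences of up to about 0.7 px at the rock, torch and loupe fit the changed shadows.

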